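# Set the finished models on their display plinths

## Task

Put the three finished model vehicles on show: stand the car on the shortest wooden plinth, the van on the middle one and the lorry on the longest one. Each must stand on its wheels, centred on its plinth and lined up along its length (facing either way), and be let go. Leave the half-built chassis, the glue bottle, the paint pot and the battery where they are.

Things in the scene. Friction and masses are not known exactly. Their poses are not given: they have to be found in the camera images.
- car_mid (a point): finished model car: the shortest model, low bonnet and cabin, dull olive plastic like all the models; 66 mm long, 34 wide, 38 high. Origin at its centre, half-way up; own x runs along its length towards the front, z up. Stands on its wheels; the sides are flat and 34 mm apart at the middle of its length, where it balances, from 14 mm above its underside up. About 60 g.
- van_mid (a point): finished model van: middle length, smooth high body with a short low bonnet, olive; 96 mm long, 34 wide, 44 high. Origin at its centre, half-way up; own x runs along its length towards the front, z up. Stands on its wheels; the sides are flat and 34 mm apart at the middle of its length, where it balances, from 14 mm above its underside up. About 90 g.
- lorry_mid (a point): finished model lorry: the longest model, box body with cross ribs on its roof and a gap behind the cab, olive; 126 mm long, 34 wide, 50 high. Origin at its centre, half-way up; own x runs along its length towards the front, z up. Stands on its wheels; the sides are flat and 34 mm apart at the middle of its length, where it balances, from 14 mm above its underside up. About 120 g.
- plinth_short_top (a point): shortest display plinth, a plain flat wooden block 90 mm long, 56 mm wide, 15 mm high, fixed to the bench. Origin at the centre of its top face; own x runs along its length, z up.
- plinth_middle_top (a point): middle display plinth, a plain flat wooden block 120 mm long, 56 mm wide, 15 mm high, fixed to the bench. Origin at the centre of its top face; own x runs along its length, z up.
- plinth_long_top (a point): longest display plinth, a plain flat wooden block 150 mm long, 56 mm wide, 15 mm high, fixed to the bench. Origin at the centre of its top face; own x runs along its length, z up.
- chassis_mid (a point): half-built model: bare olive ladder frame on four wheels without any body; 72 mm long, 30 wide, 16 high. Loose, stays where it is. Origin at its centre, half-way up, z up.
- glue_mid (a point): square green glass glue bottle with a round orange cap; 28 x 28 mm, 46 high. Loose, stays where it is. Origin at its centre, half-way up, z up.
- pot_mid (a point): round glass paint pot with a white lid; 29 mm across, 34 high. Loose, stays where it is. Origin at its centre, half-way up, z up.
- battery_mid (a point): dark block battery standing on end, two round contacts on top; 26 x 18 mm, 47 high. Loose, stays where it is. Origin at its centre, half-way up, z up.
Things that resemble listed ones, but are neither listed nor needed, are in the scene too. Leave any blue look-alike of the part that bears lorry_mid alone.

How it is judged:
At the end, for the whole second after the job is handed in: Car on the shortest, van on the middle, lorry on the longest plinth: each model's centre within 12 mm of the plinth's centre along its length and across it, underside on the plinth's top (within 5 mm), long axes within 0.2 rad (either way round), upright within 0.1 rad, released and at rest (x of car_mid in the frame of plinth_short_top between -0.012 and 0.012 m and y of car_mid in the frame of plinth_short_top between -0.012 and 0.012 m and z of car_mid in the frame of plinth_short_top between 0.014 and 0.024 m and angle between the x axis of car_mid and the x axis of plinth_short_top, either way round below 0.2 rad and angle between each of car_mid, van_mid, lorry_mid's own z axis and vertical below 0.1 rad and linear speed of each of car, van, lorry below 0.02 m/s and x of van_mid in the frame of plinth_middle_top between -0.012 and 0.012 m and y of van_mid in the frame of plinth_middle_top between -0.012 and 0.012 m and z of van_mid in the frame of plinth_middle_top between 0.017 and 0.027 m and angle between the x axis of van_mid and the x axis of plinth_middle_top, either way round below 0.2 rad and x of lorry_mid in the frame of plinth_long_top between -0.012 and 0.012 m and y of lorry_mid in the frame of plinth_long_top between -0.012 and 0.012 m and z of lorry_mid in the frame of plinth_long_top between 0.02 and 0.03 m and angle between the x axis of lorry_mid and the x axis of plinth_long_top, either way round below 0.2 rad); the robot touches nothing.
It fails at once if the half-built chassis is shifted by more than 20 mm or knocked over (distance of chassis_mid from where it was at the start of the episode above 0.02 m or angle between chassis_mid's own z axis and vertical above 0.5 rad).
It fails at once if the glue bottle is shifted by more than 20 mm or knocked over (distance of glue_mid from where it was at the start of the episode above 0.02 m or angle between glue_mid's own z axis and vertical above 0.5 rad).
It fails at once if the paint pot is shifted by more than 20 mm or knocked over (distance of pot_mid from where it was at the start of the episode above 0.02 m or angle between pot_mid's own z axis and vertical above 0.5 rad).
It fails at once if the battery is shifted by more than 20 mm or knocked over (distance of battery_mid from where it was at the start of the episode above 0.02 m or angle between battery_mid's own z axis and vertical above 0.5 rad).
It also fails if it takes over 96 s, if anything falls off the work surface, if the arm or the gripper's body presses on something with over 40 N, if the wrist force passes 120 N, or if a joint passes its speed limit or range.

## Robot

A 6-joint arm with a two-finger parallel gripper is mounted at the origin on the work surface. World frame = base frame: x ahead of the robot, y to its left, z up, the work surface at z = 0. Lengths are in m, angles in rad, forces in N, time in s.
With the tool pointing down it reaches from about 0.4 to 0.825 m from the base axis. Payload 7 kg.
Tool frame: the origin (TCP) lies at the centre of the arm's flange, where the gripper is bolted on; the fingertips stand 178 mm ahead of it and the grasp point (between the pads) lies 159 mm ahead of it; x points along the fingers, z is the direction in which the jaws open and shut, and the axes are right-handed (so a half turn about x gives the same grasp; the last joint's range is limited). The gripper opens to 88 mm and grips with 3 to 60 N. Pads are 19 mm wide; open, the fingers measure 130 mm over their backs; the gripper's body (78 mm by 193 mm) begins 47 mm behind the grasp point.
Start: joints at [-0.89, 0.359, 0.012, 0, -1.224, -0.288], TCP at [0.258, -0.624, 0.405] pointing down, gripper open.
Joint ranges: [-3.07, 3.07], [-1.43, 2.12], [-1.02, 1.25], [-3.03, 1.67], [-3.05, -0], [-3.03, 3.03]. Speed limits (rad/s): [2.39, 2.39, 3.01, 3.14, 3.14, 3.14].

## Interface

Orientations are given as [roll, pitch, yaw] about the fixed x, y, z axes, in that order (R = Rz(yaw) Ry(pitch) Rx(roll)).
In Python, from station import telemetry, optics, job_done, finder gives the robot as it stands.
- The arm moves only by the tool play_rows, never from a script. Its argument "steps" is a list of rows, each an object of numbers: "gripper": the opening, from 0 (shut) to 1 (fully open); "tx", "ty", "tz": the shift along the tool's x, y, z in units of 25 mm (1.0 is 25 mm); "ax", "ay", "az": the turn, a rotation vector about the tool's x, y, z in units of 6 degrees (1.0 is 6 degrees). In form: [{"gripper": .., "tx": .., "ty": .., "tz": .., "ax": .., "ay": .., "az": ..}, ...]. A call has 1 to 20 rows; each row shifts and turns the commanded pose from where the row before left it, along the tool's axes as they then stand; what a row does not reach is not made up. A row lasts 1/12 s, in which the tool goes at most 41.7 mm and 7.16 degrees, less where a joint would pass 70% of its speed; a pose out of reach is approached as far as the arm can. A call is refused whole if a number of a shift passes 1 or a number of a turn 1, either way. A call with a gripper value outside its range is refused whole. The fingers move at their own pace and stop on an object; "newtons" is the grip in N (left out, the last holds). Time passes only in rows, so rows that do not move let the fingers close. It gives the time, the measured TCP pose, the force and the opening at its end, in the units of the state.
- telemetry.get_state(): the state, without advancing time (a new reading comes with each control period).
- optics.grab_frame(name): name is "side" or "top"; returns the picture (480x640x3 uint8, red, green, blue); there is no depth.
- optics.calibration(name): a dict with "fx", "fy", "cx", "cy" (pixels), "k1" (the pictures are not rectified: a ray, as slopes to the right and down, at radius r is drawn at 1 + k1 r^2 times it, then the intrinsics apply), "T" (4x4, takes a point from camera to world coordinates). Camera axes: x right, y down, z forward; pixel columns grow to the right and rows downward; lengths in m; the calibration is good to about 2 mm. A picture is of the moment at which its call begins. calibration takes no time and is no camera call.
- job_done(): hands the job in, once; it reports no verdict.
Trained networks look in the newest picture that a camera, given by its name, has taken for a name from the list of things; names that differ only in an ending like _2 or _b are one class to them, and where a whole thing is asked for, a point or a joint stands for the part that bears it (a point fixed in the world has none). Each returns a list of dicts, best first, with "confidence" (0 to 1); they miss things now and then, are a little off and sometimes report something else, mostly with a low value. They report only what shows in the picture. A call takes as long as a camera call. They do not tell look-alikes from the thing itself.
- finder.look_for(query, camera): "extent" ([left, top, right, bottom] in pixels, round what is visible of it).
- finder.silhouettes(query, camera): "pixels" (480x640 bool, what is visible of it) and "extent" ([left, top, right, bottom] in pixels, round what is visible of it).
- finder.pinpoint(query, camera): "location" ([row, column] in pixels: a listed point, or the origin of a listed thing).
The state is a dict: "t": time; "q": joint angles; "qd": joint speeds; "joint_efforts": joint torques, N m; "eef_pos": TCP position; "ee_rot": TCP orientation; "force": force on the tool from outside, world axes, zero at the start; "moment": the same for the moment, N m; "width": finger opening in m.
Only numpy, scipy, OpenCV 4.12 (cv2) and the standard library are available. Lean on these libraries where they do the work, as an engineer would, in place of code of your own. Each camera call takes 0.05 s, during which the arm holds its last target.

## Working session

There is one attempt and no reset: what is moved stays moved. The work goes in short steps, Python scripts to look and compute and a tool call to move; the robot and the scene stay as the last step left them, time stands still between calls to the robot, and variables do not carry over. Pictures are saved under pics/ and viewed, and the job is handed in when it is done.

Besides the shell and the picture viewer there is one more tool, called after "Call:" as a command line: name --argument value ..., lists and objects as JSON in quotes. play_rows: Moves the arm, as the interface text tells. Its arguments: {"type":"object","properties":{"steps":{"type":"array"},"newtons":{"type":"number"}},"required":["steps"]}

```bash
ls; mkdir -p pics
python3 - <<'E'
from station import telemetry, optics, finder
import cv2
s=telemetry.get_state(); print({k:s[k] for k in('t','eef_pos','ee_rot','width','force')})
for n in('top','side'):
    im=optics.grab_frame(n); cv2.imwrite(f'pics/{n}0.png',im[:,:,::-1]); print(optics.calibration(n))
E
```

```text
pics
{'t': 0.0, 'eef_pos': array([ 0.25830352, -0.6234106 ,  0.40369867]), 'ee_rot': array([0.08836809, 1.56912228, 2.05186203]), 'width': 0.08760531769252747, 'force': array([-0.05034157, -0.36415209,  0.4754589 ])}
{'fx': 564.0126905802339, 'fy': 564.0126905802339, 'cx': 317.4153751236354, 'cy': 239.20472086579875, 'k1': -0.07435038782045683, 'T': array([[ 0.01249248, -0.987229  ,  0.15881698,  0.30264767],
       [-0.99984866, -0.01425624, -0.00997117,  0.00972308],
       [ 0.01210796, -0.15866838, -0.98725769,  1.09523935],
       [ 0.        ,  0.        ,  0.        ,  1.        ]])}
{'fx': 588.4405993017741, 'fy': 588.4405993017741, 'cx': 316.2255619748106, 'cy': 240.15135280313297, 'k1': -0.0318523577664348, 'T': array([[ 0.99599678, -0.03476204,  0.08235302,  0.39544204],
       [-0.08819871, -0.53202416,  0.84212308, -0.81526275],
       [ 0.01453988, -0.84601531, -0.53296031,  0.59047022],
       [ 0.        ,  0.        ,  0.        ,  1.        ]])}
```

View pics/top0.png

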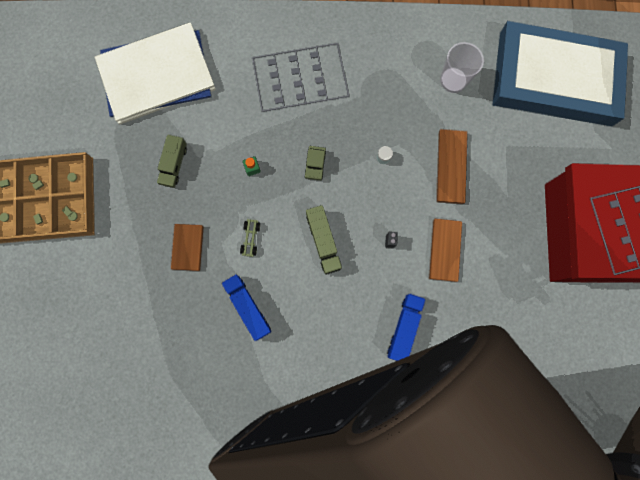

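View pics/side0.png

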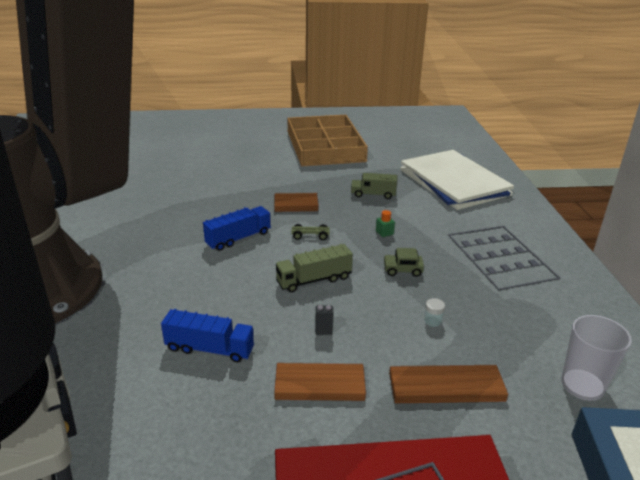

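```bash
cat > h.py <<'E'
import numpy as np, cv2
from scipy.optimize import minimize
from station import telemetry, optics, finder
def proj(n,P):
    c=optics.calibration(n);T=c['T'];p=(np.asarray(P,float)-T[:3,3])@T[:3,:3]
    a=p[:,:2]/p[:,2:];r2=(a**2).sum(1,keepdims=True);a=a*(1+c['k1']*r2)
    return a*[c['fx'],c['fy']]+[c['cx'],c['cy']]
def ray(n,u,v,z):
    c=optics.calibration(n);T=c['T']
    K=np.array([[c['fx'],0,c['cx']],[0,c['fy'],c['cy']],[0,0,1]])
    a=cv2.undistortPoints(np.array([[[u,v]]],float),K,np.array([c['k1'],0,0,0]))[0,0]
    # model: r_d=r(1+k1 r^2) = opencv
    d=T[:3,:3]@[a[0],a[1],1];return T[:3,3]+d*(z-T[2,3])/d[2]
def boxmask(n,x,y,yaw,dim,z0):
    L,W,H=dim;P=[]
    for a in(-.5,.5):
        for b in(-.5,.5):
            for h in(z0,z0+H):
                P.append([x+a*L*np.cos(yaw)-b*W*np.sin(yaw),y+a*L*np.sin(yaw)+b*W*np.cos(yaw),h])
    q=proj(n,P);hl=cv2.convexHull(q.astype(np.float32))
    m=np.zeros((480,640),np.uint8);cv2.fillConvexPoly(m,np.round(hl*16).astype(np.int32),1,shift=4);return m>0
def fit(masks,dim,z0,x0):
    def cost(p):
        s=0
        for n,m in masks.items():
            b=boxmask(n,*p,dim,z0);s+=1-(b&m).sum()/(b|m).sum()
        return s
    best=None
    for yw in np.arange(0,np.pi,np.pi/8):
        r=minimize(cost,[x0[0],x0[1],yw],method='Nelder-Mead',options=dict(initial_simplex=[[x0[0],x0[1],yw],[x0[0]+.01,x0[1],yw],[x0[0],x0[1]+.01,yw],[x0[0],x0[1],yw+.2]],xatol=1e-4,fatol=1e-4))
        if best is None or r.fun<best.fun:best=r
    return best.x,best.fun
DIM=dict(car_mid=(.066,.034,.038),van_mid=(.096,.034,.044),lorry_mid=(.126,.034,.05),plinth_short_top=(.09,.056,.015),plinth_middle_top=(.12,.056,.015),plinth_long_top=(.15,.056,.015),chassis_mid=(.072,.03,.016),glue_mid=(.028,.028,.046),pot_mid=(.029,.029,.034),battery_mid=(.026,.018,.047))
E
python3 - <<'E'
from h import *
names=['car_mid','van_mid','lorry_mid','chassis_mid','glue_mid','pot_mid','battery_mid','plinth_short_top','plinth_middle_top','plinth_long_top']
ok={}
for n in('top','side'):
    optics.grab_frame(n)
    for k in names:
        print(n,k,end=' ')
        for r in finder.pinpoint(k,n)[:3]:
            v,u=r['location'];z=.015 if 'pl' in k else DIM[k][2]/2
            print([round(u),round(v)],ray(n,u,v,z)[:2].round(4),round(r['confidence'],2),end=' ')
        print()
E
```

```text
top car_mid [316, 161] [0.6332 0.0032] 0.9 
top van_mid [171, 162] [0.6257 0.2905] 0.89 
top lorry_mid [248, 311] [0.3364 0.1279] 0.92 [320, 238] [ 0.477  -0.0068] 0.7 [406, 328] [ 0.3079 -0.1706] 0.59 
top chassis_mid [249, 238] [0.478  0.1322] 0.74 [325, 239] [ 0.4782 -0.0159] 0.33 
top glue_mid [248, 167] [0.6179 0.1381] 0.74 
top pot_mid [384, 155] [ 0.6485 -0.1313] 0.67 
top battery_mid [388, 236] [ 0.4833 -0.137 ] 0.73 
top plinth_short_top [184, 245] [0.4607 0.2564] 0.81 
top plinth_middle_top [443, 248] [ 0.4616 -0.2464] 0.83 
top plinth_long_top [388, 236] [ 0.4851 -0.1387] 0.67 [450, 165] [ 0.6299 -0.2651] 0.6 
side car_mid [400, 262] [0.6231 0.0089] 0.9 
side van_mid [446, 378] [ 0.6254 -0.2701] 0.66 [372, 184] [0.6215 0.2979] 0.56 
side lorry_mid [235, 224] [0.335  0.1438] 0.83 [313, 269] [ 0.469  -0.0113] 0.81 [207, 338] [ 0.3052 -0.1715] 0.65 
side chassis_mid [311, 232] [0.4774 0.1358] 0.86 
side glue_mid [385, 219] [0.6228 0.1481] 0.91 
side pot_mid [432, 310] [ 0.6458 -0.1217] 0.84 
side battery_mid [321, 319] [ 0.4708 -0.1401] 0.84 
side plinth_short_top [296, 200] [0.4563 0.2502] 0.75 
side plinth_middle_top [318, 377] [ 0.4556 -0.2496] 0.65 [406, 259] [0.6357 0.0207] 0.34 
side plinth_long_top [447, 378] [ 0.6297 -0.2639] 0.57
```

Run:
```python
from h import *
seed={'car_mid':(316,162),'van_mid':(172,160),'lorry_mid':(323,240),'plinth_short_top':(188,247),'plinth_middle_top':(446,250),'plinth_long_top':(452,166)}
im={n:optics.grab_frame(n) for n in('top','side')}
def mk(n,k,x0):
    hsv=cv2.cvtColor(im[n],cv2.COLOR_RGB2HSV)
    lo,hi=((24,40,20),(45,200,220)) if 'pl' not in k else ((2,90,40),(14,230,230))
    m=cv2.morphologyEx(cv2.inRange(hsv,lo,hi),cv2.MORPH_CLOSE,np.ones((5,5)))
    N,l,st,c=cv2.connectedComponentsWithStats(m)
    u=proj(n,[[x0[0],x0[1],.015 if 'pl' in k else .025]])[0]
    c[0]=1e6;c[st[:,4]<150]=1e6
    i=np.argmin(((c-u)**2).sum(1));return l==i
for k,(u,v) in seed.items():
    z=.015 if 'pl' in k else .025
    x0=ray('top',u,v,z)
    M={n:mk(n,k,x0) for n in('top','side')}
    print(k,[int(m.sum()) for m in M.values()])
    for s in(['top'],['side'],['top','side']):
        p,f=fit({n:M[n] for n in s},DIM[k],0,x0); print('  ',s,p.round(4),round(f,3))
```

```text
car_mid [569, 816]
   ['top'] [ 0.6238  0.0057 -0.0718] 0.199
   ['side'] [0.6291 0.0106 2.8642] 0.318Traceback (most recent call last):
  File "<stdin>", line 18, in <module>
  File "h.py", line 30, in fit
    r=minimize(cost,[x0[0],x0[1],yw],method='Nelder-Mead',options=dict(initial_simplex=[[x0[0],x0[1],yw],[x0[0]+.01,x0[1],yw],[x0[0],x0[1]+.01,yw],[x0[0],x0[1],yw+.2]],xatol=1e-4,fatol=1e-4))
    res = _minimize_neldermead(fun, x0, args, callback, bounds=bounds,
                               **options)
    fsim[j] = func(sim[j])
              ~~~~^^^^^^^^
    fx = function(np.copy(x), *(wrapper_args + args))
  File "h.py", line 26, in cost
    b=boxmask(n,*p,dim,z0);s+=1-(b&m).sum()/(b|m).sum()
  File "h.py", line 20, in boxmask
    q=proj(n,P);hl=cv2.convexHull(q.astype(np.float32))
  File "h.py", line 5, in proj
    c=optics.calibration(n);T=c['T'];p=(np.asarray(P,float)-T[:3,3])@T[:3,:3]
ValueError: time passes only in moves, steps and waits
```

```bash
sed -i 's/^def proj/_C={}\ndef cal(n):\n    if n not in _C:_C[n]=optics.calibration(n)\n    return _C[n]\ndef proj/; s/c=optics.calibration(n);/c=cal(n);/' h.py
sed -i 's/    c=optics.calibration(n);T/    c=cal(n);T/' h.py
python3 - <<'E'
from h import *
seed={'car_mid':(316,162),'van_mid':(172,160),'lorry_mid':(323,240),'plinth_short_top':(188,247),'plinth_middle_top':(446,250),'plinth_long_top':(452,166)}
im={n:optics.grab_frame(n) for n in('top','side')}
viz={n:im[n][:,:,::-1].copy() for n in im}
for k,(u,v) in seed.items():
    z=.015 if 'pl' in k else .025
    x0=ray('top',u,v,z)
    M={}
    for n in im:
        t=proj(n,[[x0[0],x0[1],z]])[0]
        b=None
        for r in finder.silhouettes(k,n):
            e=r['extent']; d=np.hypot((e[0]+e[2])/2-t[0],(e[1]+e[3])/2-t[1])
            if d<25:M[n]=r['pixels'];b=r['confidence'];break
        print(k,n,b,int(M[n].sum()) if n in M else None)
    for s in(['top'],['side'],['top','side']):
        if any(n not in M for n in s):continue
        p,f=fit({n:M[n] for n in s},DIM[k],0,x0); print('  ',s,p.round(4),round(f,3))
        for n in s:
            if len(s)<2:
              viz[n][M[n]]=viz[n][M[n]]//2+np.array([100,0,100],np.uint8)
    if len(M)==2:
        for n in im:
            c,_=cv2.findContours(boxmask(n,*p,DIM[k],0).astype(np.uint8),0,1);cv2.drawContours(viz[n],c,-1,(0,255,255),1)
cv2.imwrite('pics/ft.png',cv2.resize(viz['top'][100:300,140:500],None,fx=2.2,fy=2.2));cv2.imwrite('pics/fs.png',cv2.resize(viz['side'][150:420,240:520],None,fx=2.2,fy=2.2))
print(telemetry.get_state()['t'])
E
```

```text
car_mid top 0.88 576
car_mid side 0.94 936
   ['top'] [ 0.6236  0.0057 -0.0847] 0.192
   ['side'] [ 0.6281  0.0065 -0.1846] 0.233
   ['top', 'side'] [0.6278 0.0055 3.0615] 0.44
van_mid top 0.73 1049
van_mid side 0.59 965
   ['top'] [ 0.629   0.291  -0.1403] 0.175
   ['side'] [0.6262 0.2959 2.9261] 0.216
   ['top', 'side'] [0.6263 0.2922 2.9441] 0.406
lorry_mid top 0.71 1313
lorry_mid side 0.68 2539
   ['top'] [ 0.4735 -0.0114  3.4495] 0.066
   ['side'] [ 0.4709 -0.0098  0.3587] 0.113
   ['top', 'side'] [ 0.4723 -0.0118  3.4646] 0.207
plinth_short_top top 0.59 1385
plinth_short_top side 0.87 845
   ['top'] [ 0.4575  0.2535 -0.0252] 0.065
   ['side'] [ 0.4582  0.2597 -0.054 ] 0.058
   ['top', 'side'] [0.4576 0.2554 3.1161] 0.157
plinth_middle_top top 0.57 1757
plinth_middle_top side 0.95 3415
   ['top'] [ 0.4605 -0.2519 -0.0708] 0.092
   ['side'] [ 0.4593 -0.2487 -0.0811] 0.036
   ['top', 'side'] [ 0.4595 -0.2497 -0.094 ] 0.145
plinth_long_top top 0.61 2166
plinth_long_top side 0.59 4176
   ['top'] [ 0.6311 -0.2698  3.0735] 0.048
   ['side'] [ 0.6292 -0.2649 -0.0761] 0.059
   ['top', 'side'] [ 0.6304 -0.2681 -0.0617] 0.128
2.0
```

View pics/ft.png

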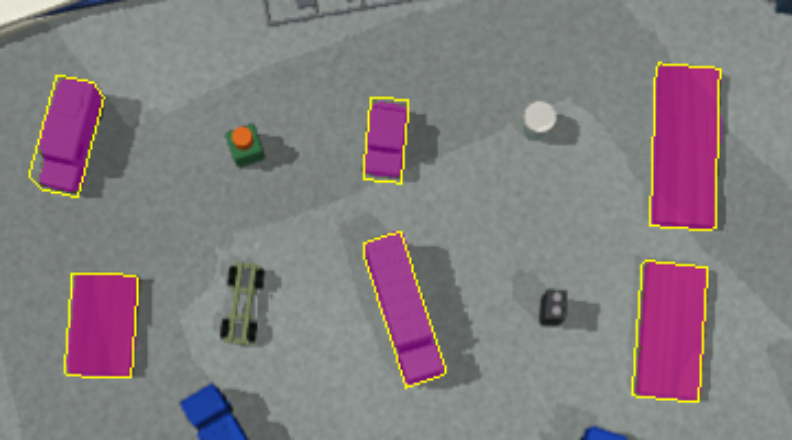

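View pics/fs.png

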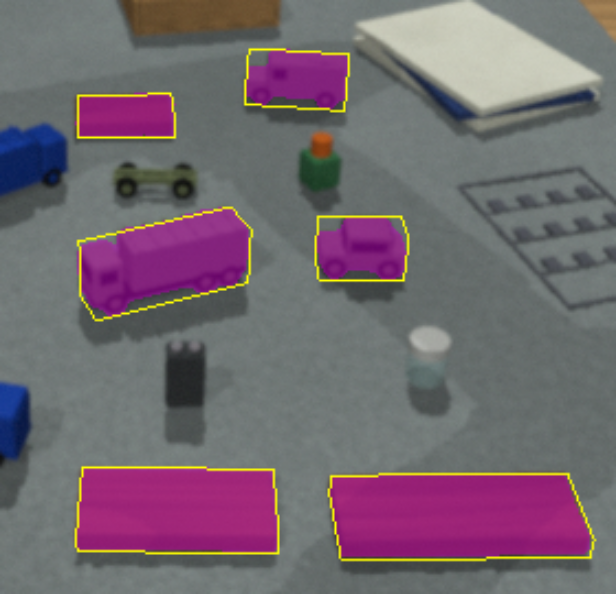

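```bash
cat >> h.py <<'E'
from scipy.spatial.transform import Rotation as Ro
def plan(x,y,z,jaw):
    """grasp point target; jaw = world yaw of tool z"""
    s=telemetry.get_state();R=Ro.from_euler('xyz',s['ee_rot'])
    zt=np.array([np.cos(jaw),np.sin(jaw),0]);xt=np.array([0,0,-1.]);yt=np.cross(zt,xt)
    Rt=Ro.from_matrix(np.c_[xt,yt,zt])
    zc=R.as_matrix()[:,2]
    print('t',round(s['t'],2),'q6',s['q'][5].round(2),'jaw now',np.arctan2(zc[1],zc[0]).round(3),'w',s['width'].round(4),'F',s['force'].round(2))
    rv=(R.inv()*Rt).as_rotvec();print('turn units',(np.degrees(rv)/6).round(2))
    d=np.array([x,y,z+.159])-s['eef_pos'];print('pos gp',(s['eef_pos']-[0,0,.159]).round(4),'shift units after turn',(Rt.inv().apply(d)/.025).round(2))
E
python3 -c "
from h import *
plan(.473,-.011,.12,.325+np.pi/2)
plan(.473,-.011,.12,.325-np.pi/2)"
```

```text
Traceback (most recent call last):
  File "h.py", line 45, in plan
    print('t',round(s['t'],2),'q6',s['q'][5].round(2),'jaw now',np.arctan2(zc[1],zc[0]).round(3),'w',s['width'].round(4),'F',s['force'].round(2))
                                                                                                     ^^^^^^^^^^^^^^^^
AttributeError: 'float' object has no attribute 'round'
```

```bash
sed -i "s/s\['width'\].round(4)/round(s['width'],4)/" h.py
python3 -c "
from h import *
plan(.473,-.011,.12,.325+np.pi/2)
plan(.473,-.011,.12,.325-np.pi/2)"
```

```text
t 2.0 q6 -0.29 jaw now 1.964 w 0.0875 F [0.05 0.2  1.12]
turn units [ 0.65 -0.    0.  ]
pos gp [ 0.2584 -0.6236  0.2457] shift units after turn [  5.03 -15.96  20.48]
t 2.0 q6 -0.29 jaw now 1.964 w 0.0875 F [0.05 0.2  1.12]
turn units [-29.35  -0.    -0.  ]
pos gp [ 0.2584 -0.6236  0.2457] shift units after turn [  5.03  15.96 -20.48]
```

Call:
play_rows --steps '[{"gripper":0.6,"ax":0.65},{"gripper":0.6,"tx":0.2,"ty":-0.64,"tz":0.82},{"gripper":0.6,"tx":0.2,"ty":-0.64,"tz":0.82},{"gripper":0.6,"tx":0.2,"ty":-0.64,"tz":0.82},{"gripper":0.6,"tx":0.2,"ty":-0.64,"tz":0.82},{"gripper":0.6,"tx":0.2,"ty":-0.64,"tz":0.82},{"gripper":0.6,"tx":0.2,"ty":-0.64,"tz":0.82},{"gripper":0.6,"tx":0.2,"ty":-0.64,"tz":0.82},{"gripper":0.6,"tx":0.2,"ty":-0.64,"tz":0.82},{"gripper":0.6,"tx":0.2,"ty":-0.64,"tz":0.82},{"gripper":0.6,"tx":0.2,"ty":-0.64,"tz":0.82},{"gripper":0.6,"tx":0.2,"ty":-0.64,"tz":0.82},{"gripper":0.6,"tx":0.2,"ty":-0.64,"tz":0.82},{"gripper":0.6,"tx":0.2,"ty":-0.64,"tz":0.82},{"gripper":0.6,"tx":0.2,"ty":-0.64,"tz":0.82},{"gripper":0.6,"tx":0.2,"ty":-0.64,"tz":0.82},{"gripper":0.6,"tx":0.2,"ty":-0.64,"tz":0.82},{"gripper":0.6,"tx":0.2,"ty":-0.64,"tz":0.82},{"gripper":0.6,"tx":0.2,"ty":-0.64,"tz":0.82},{"gripper":0.6,"tx":0.2,"ty":-0.64,"tz":0.82}]' --newtons 15

```text
invalid input
```

```bash
python3 -c "
from h import *
plan(.473,-.011,.12,.325+np.pi/2)"
```

```text
t 2.0 q6 -0.29 jaw now 1.964 w 0.0875 F [0.05 0.2  1.12]
turn units [ 0.65 -0.    0.  ]
pos gp [ 0.2584 -0.6236  0.2457] shift units after turn [  5.03 -15.96  20.48]
```

Call:
play_rows --steps '[{"gripper":0.6,"tx":0,"ty":0,"tz":0,"ax":0.65,"ay":0,"az":0}]' --newtons 15

```text
t: 2.08
eef_pos: [0.2584, -0.6236, 0.4047]
ee_rot: [2.322, 1.571, -2.064]
force: [0.5, -0.6, 0.3]
width: 0.0849
```

Call:
play_rows --steps '[{"gripper":0.6,"tx":0.2,"ty":-0.64,"tz":0.82,"ax":0,"ay":0,"az":0},{"gripper":0.6,"tx":0.2,"ty":-0.64,"tz":0.82,"ax":0,"ay":0,"az":0},{"gripper":0.6,"tx":0.2,"ty":-0.64,"tz":0.82,"ax":0,"ay":0,"az":0},{"gripper":0.6,"tx":0.2,"ty":-0.64,"tz":0.82,"ax":0,"ay":0,"az":0},{"gripper":0.6,"tx":0.2,"ty":-0.64,"tz":0.82,"ax":0,"ay":0,"az":0},{"gripper":0.6,"tx":0.2,"ty":-0.64,"tz":0.82,"ax":0,"ay":0,"az":0},{"gripper":0.6,"tx":0.2,"ty":-0.64,"tz":0.82,"ax":0,"ay":0,"az":0},{"gripper":0.6,"tx":0.2,"ty":-0.64,"tz":0.82,"ax":0,"ay":0,"az":0},{"gripper":0.6,"tx":0.2,"ty":-0.64,"tz":0.82,"ax":0,"ay":0,"az":0},{"gripper":0.6,"tx":0.2,"ty":-0.64,"tz":0.82,"ax":0,"ay":0,"az":0},{"gripper":0.6,"tx":0.2,"ty":-0.64,"tz":0.82,"ax":0,"ay":0,"az":0},{"gripper":0.6,"tx":0.2,"ty":-0.64,"tz":0.82,"ax":0,"ay":0,"az":0},{"gripper":0.6,"tx":0.2,"ty":-0.64,"tz":0.82,"ax":0,"ay":0,"az":0},{"gripper":0.6,"tx":0.2,"ty":-0.64,"tz":0.82,"ax":0,"ay":0,"az":0},{"gripper":0.6,"tx":0.2,"ty":-0.64,"tz":0.82,"ax":0,"ay":0,"az":0},{"gripper":0.6,"tx":0.2,"ty":-0.64,"tz":0.82,"ax":0,"ay":0,"az":0},{"gripper":0.6,"tx":0.2,"ty":-0.64,"tz":0.82,"ax":0,"ay":0,"az":0},{"gripper":0.6,"tx":0.2,"ty":-0.64,"tz":0.82,"ax":0,"ay":0,"az":0},{"gripper":0.6,"tx":0.2,"ty":-0.64,"tz":0.82,"ax":0,"ay":0,"az":0},{"gripper":0.6,"tx":0.2,"ty":-0.64,"tz":0.82,"ax":0,"ay":0,"az":0}]'

```text
t: 3.75
eef_pos: [0.4311, -0.1316, 0.3048]
ee_rot: [-1.847, 1.57, 0.049]
force: [0.7, 0.3, 0.1]
width: 0.0529
```

```bash
python3 -c "
from h import *
plan(.473,-.011,.12,.325+np.pi/2)"
```

```text
t 3.75 q6 -1.39 jaw now 1.896 w 0.0529 F [0.68 0.28 0.07]
turn units [-0.   -0.    0.01]
pos gp [ 0.4311 -0.1316  0.1458] shift units after turn [ 1.03 -3.13  4.04]
```

Call:
play_rows --steps '[{"gripper":0.6,"tx":0.2,"ty":-0.64,"tz":0.82,"ax":0,"ay":0,"az":0},{"gripper":0.6,"tx":0.2,"ty":-0.64,"tz":0.82,"ax":0,"ay":0,"az":0},{"gripper":0.6,"tx":0.2,"ty":-0.64,"tz":0.82,"ax":0,"ay":0,"az":0},{"gripper":0.6,"tx":0.2,"ty":-0.64,"tz":0.82,"ax":0,"ay":0,"az":0},{"gripper":0.6,"tx":0.23,"ty":-0.57,"tz":0.76,"ax":0,"ay":0,"az":0},{"gripper":0.6,"tx":0,"ty":0,"tz":0,"ax":0,"ay":0,"az":0}]'

```text
t: 4.25
eef_pos: [0.4741, -0.0094, 0.2784]
ee_rot: [-1.711, 1.57, 0.187]
force: [-0.2, 1.0, 1.2]
width: 0.0526
```

```bash
python3 -c "
from h import *
plan(.473,-.011,.03,.325+np.pi/2)
s=telemetry.get_state();print(s['q'].round(3),s['ee_rot'].round(3))
im=optics.grab_frame('side');cv2.imwrite('pics/s1.png',im[:,:,::-1])"
```

```text
t 4.25 q6 -1.64 jaw now 1.898 w 0.0526 F [-0.16  1.02  1.21]
turn units [ 0.02 -0.    0.01]
pos gp [ 0.4741 -0.0094  0.1194] shift units after turn [ 3.58  0.06 -0.05]
[ 0.397  0.155 -0.591  0.    -0.824 -1.64 ] [-1.711  1.57   0.187]
```

View pics/s1.png

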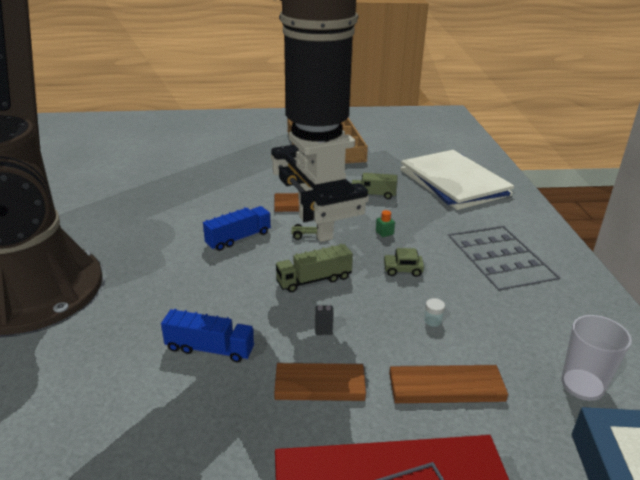

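Call:
play_rows --steps '[{"gripper":0.6,"tx":0.9,"ty":0.06,"tz":-0.05,"ax":0,"ay":0,"az":0},{"gripper":0.6,"tx":0.9,"ty":0,"tz":0,"ax":0,"ay":0,"az":0},{"gripper":0.6,"tx":0.9,"ty":0,"tz":0,"ax":0,"ay":0,"az":0},{"gripper":0.6,"tx":0.6,"ty":0,"tz":0,"ax":0,"ay":0,"az":0},{"gripper":0.6,"tx":0.28,"ty":0,"tz":0,"ax":0,"ay":0,"az":0},{"gripper":0.6,"tx":0,"ty":0,"tz":0,"ax":0,"ay":0,"az":0},{"gripper":0.3,"tx":0,"ty":0,"tz":0,"ax":0,"ay":0,"az":0},{"gripper":0.3,"tx":0,"ty":0,"tz":0,"ax":0,"ay":0,"az":0},{"gripper":0.3,"tx":0,"ty":0,"tz":0,"ax":0,"ay":0,"az":0},{"gripper":0.3,"tx":0,"ty":0,"tz":0,"ax":0,"ay":0,"az":0},{"gripper":0.3,"tx":0,"ty":0,"tz":0,"ax":0,"ay":0,"az":0},{"gripper":0.3,"tx":0,"ty":0,"tz":0,"ax":0,"ay":0,"az":0}]'

```text
t: 5.3
eef_pos: [0.4721, -0.0138, 0.1904]
ee_rot: [-1.621, 1.569, 0.275]
force: [-1.9, -0.8, 6.9]
width: 0.0339
```

```bash
python3 -c "
from h import *
plan(.473,-.011,.13,.325+np.pi/2)
im=optics.grab_frame('side');cv2.imwrite('pics/s2.png',im[100:340,200:480,::-1].repeat(2,0).repeat(2,1))"
```

```text
t 5.3 q6 -1.64 jaw now 1.896 w 0.0339 F [-1.92 -0.76  6.86]
turn units [ 0.   -0.    0.02]
pos gp [ 0.4721 -0.0138  0.0314] shift units after turn [-3.94 -0.07  0.09]
```

View pics/s2.png

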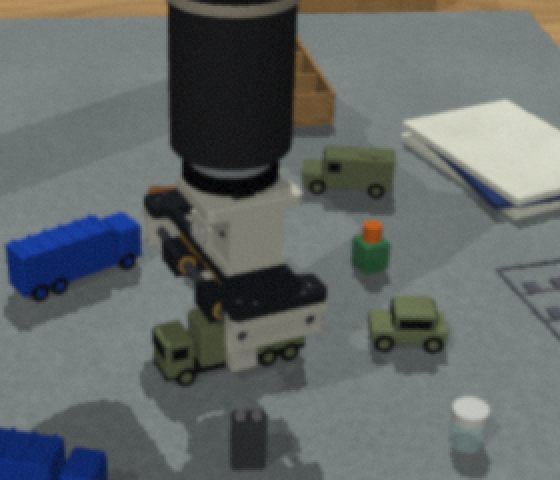

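Call:
play_rows --steps '[{"gripper":0.3,"tx":-0.3,"ty":0,"tz":0,"ax":0,"ay":0,"az":0},{"gripper":0.3,"tx":-0.7,"ty":0,"tz":0,"ax":0,"ay":0,"az":0},{"gripper":0.3,"tx":-0.8,"ty":0,"tz":0,"ax":0,"ay":0,"az":0},{"gripper":0.3,"tx":-0.8,"ty":0,"tz":0,"ax":0.6,"ay":0,"az":0},{"gripper":0.3,"tx":-0.8,"ty":0,"tz":0,"ax":0.8,"ay":0,"az":0},{"gripper":0.3,"tx":-0.4,"ty":0,"tz":0,"ax":0.8,"ay":0,"az":0},{"gripper":0.3,"tx":0,"ty":0,"tz":0,"ax":0.8,"ay":0,"az":0},{"gripper":0.3,"tx":0,"ty":0,"tz":0,"ax":0.78,"ay":0,"az":0},{"gripper":0.3,"tx":0,"ty":0,"tz":0,"ax":0,"ay":0,"az":0}]'

```text
t: 6.1
eef_pos: [0.4714, -0.014, 0.2852]
ee_rot: [-0.893, 1.57, 0.603]
force: [-0.0, -1.4, -2.1]
width: 0.034
```

```bash
python3 -c "
from h import *
plan(.6304,-.268,.115,1.501)
im=optics.grab_frame('side');cv2.imwrite('pics/s3.png',im[100:340,200:480,::-1].repeat(2,0).repeat(2,1))"
```

```text
t 6.1 q6 -2.03 jaw now 1.496 w 0.034 F [-0.02 -1.44 -2.15]
turn units [-0.05  0.01  0.01]
pos gp [ 0.4714 -0.014   0.1262] shift units after turn [ 0.45 -7.05 -9.69]
```

View pics/s3.png

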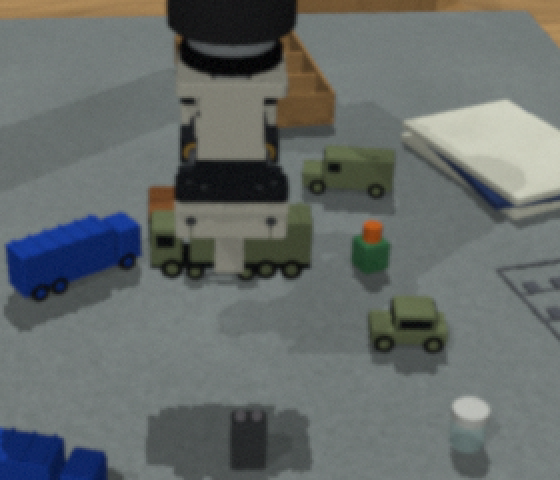

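Call:
play_rows --steps '[{"gripper":0.3,"tx":0,"ty":-0.25,"tz":-0.34,"ax":0,"ay":0,"az":0},{"gripper":0.3,"tx":0,"ty":-0.5,"tz":-0.69,"ax":0,"ay":0,"az":0},{"gripper":0.3,"tx":0,"ty":-0.5,"tz":-0.69,"ax":0,"ay":0,"az":0},{"gripper":0.3,"tx":0,"ty":-0.5,"tz":-0.69,"ax":0,"ay":0,"az":0},{"gripper":0.3,"tx":0,"ty":-0.5,"tz":-0.69,"ax":0,"ay":0,"az":0},{"gripper":0.3,"tx":0,"ty":-0.5,"tz":-0.69,"ax":0,"ay":0,"az":0},{"gripper":0.3,"tx":0,"ty":-0.5,"tz":-0.69,"ax":0,"ay":0,"az":0},{"gripper":0.3,"tx":0,"ty":-0.5,"tz":-0.69,"ax":0,"ay":0,"az":0},{"gripper":0.3,"tx":0,"ty":-0.5,"tz":-0.69,"ax":0,"ay":0,"az":0},{"gripper":0.3,"tx":0,"ty":-0.5,"tz":-0.69,"ax":0,"ay":0,"az":0},{"gripper":0.3,"tx":0,"ty":-0.5,"tz":-0.69,"ax":0,"ay":0,"az":0},{"gripper":0.3,"tx":0,"ty":-0.5,"tz":-0.69,"ax":0,"ay":0,"az":0},{"gripper":0.3,"tx":0,"ty":-0.5,"tz":-0.69,"ax":0,"ay":0,"az":0},{"gripper":0.3,"tx":0,"ty":-0.5,"tz":-0.69,"ax":0,"ay":0,"az":0},{"gripper":0.3,"tx":0,"ty":-0.3,"tz":-0.38,"ax":0,"ay":0,"az":0},{"gripper":0.3,"tx":0,"ty":0,"tz":0,"ax":0,"ay":0,"az":0},{"gripper":0.3,"tx":0,"ty":0,"tz":0,"ax":0,"ay":0,"az":0}]'

```text
t: 7.57
eef_pos: [0.6301, -0.2688, 0.2835]
ee_rot: [1.369, 1.569, 2.869]
force: [-0.0, -0.4, -1.8]
width: 0.0342
```

```bash
python3 -c "
from h import *
plan(.6304,-.268,.047,1.501)
im=optics.grab_frame('side');cv2.imwrite('pics/s4.png',im[240:480,260:600,::-1].repeat(2,0).repeat(2,1))"
```

```text
t 7.57 q6 -1.52 jaw now 1.5 w 0.0342 F [-0.05 -0.38 -1.83]
turn units [-0.01  0.   -0.01]
pos gp [ 0.6301 -0.2688  0.1245] shift units after turn [ 3.1  -0.01  0.03]
```

View pics/s4.png

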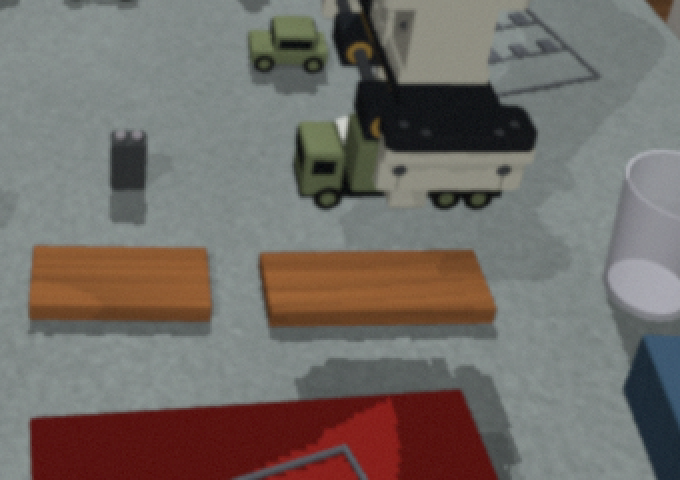

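Call:
play_rows --steps '[{"gripper":0.3,"tx":0.6,"ty":0,"tz":0,"ax":0,"ay":0,"az":0},{"gripper":0.3,"tx":0.8,"ty":0,"tz":0,"ax":0,"ay":0,"az":0},{"gripper":0.3,"tx":0.8,"ty":0,"tz":0,"ax":0,"ay":0,"az":0},{"gripper":0.3,"tx":0.5,"ty":0,"tz":0,"ax":0,"ay":0,"az":0},{"gripper":0.3,"tx":0.25,"ty":0,"tz":0,"ax":0,"ay":0,"az":0},{"gripper":0.3,"tx":0.1,"ty":0,"tz":0,"ax":0,"ay":0,"az":0},{"gripper":0.3,"tx":0,"ty":0,"tz":0,"ax":0,"ay":0,"az":0},{"gripper":0.3,"tx":0,"ty":0,"tz":0,"ax":0,"ay":0,"az":0}]'

```text
t: 8.28
eef_pos: [0.6308, -0.268, 0.2092]
ee_rot: [-1.827, 1.57, -0.327]
force: [0.3, -1.0, -0.3]
width: 0.0342
```

```bash
python3 -c "
from h import *
plan(.6304,-.268,.047,1.501)
im=optics.grab_frame('side');cv2.imwrite('pics/s5.png',im[240:480,260:600,::-1].repeat(2,0).repeat(2,1))"
```

```text
t 8.28 q6 -1.52 jaw now 1.5 w 0.0342 F [ 0.34 -1.01 -0.3 ]
turn units [-0.01 -0.    0.01]
pos gp [ 0.6308 -0.268   0.0502] shift units after turn [ 0.13  0.01 -0.  ]
```

View pics/s5.png

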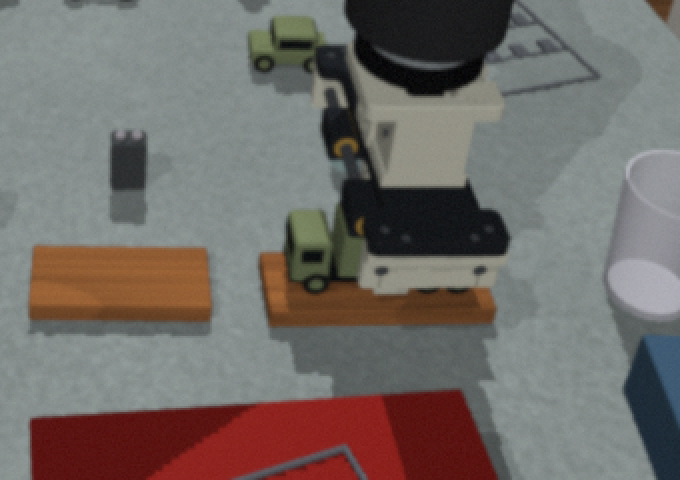

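Call:
play_rows --steps '[{"gripper":0.3,"tx":0.1,"ty":0,"tz":0,"ax":0,"ay":0,"az":0},{"gripper":0.3,"tx":0,"ty":0,"tz":0,"ax":0,"ay":0,"az":0}]'

```text
t: 8.5
eef_pos: [0.6304, -0.2681, 0.2061]
ee_rot: [-1.526, 1.57, -0.027]
force: [-1.7, -0.4, -2.1]
width: 0.0335
```

Call:
play_rows --steps '[{"gripper":0.3,"tx":0.05,"ty":0,"tz":0,"ax":0,"ay":0,"az":0},{"gripper":0.3,"tx":0,"ty":0,"tz":0,"ax":0,"ay":0,"az":0},{"gripper":0.6,"tx":0,"ty":0,"tz":0,"ax":0,"ay":0,"az":0},{"gripper":0.6,"tx":0,"ty":0,"tz":0,"ax":0,"ay":0,"az":0},{"gripper":0.6,"tx":0,"ty":0,"tz":0,"ax":0,"ay":0,"az":0},{"gripper":0.6,"tx":0,"ty":0,"tz":0,"ax":0,"ay":0,"az":0},{"gripper":0.6,"tx":-0.3,"ty":0,"tz":0,"ax":0,"ay":0,"az":0},{"gripper":0.6,"tx":-0.8,"ty":0,"tz":0,"ax":0,"ay":0,"az":0},{"gripper":0.6,"tx":-0.8,"ty":0,"tz":0,"ax":0,"ay":0,"az":0},{"gripper":0.6,"tx":-0.8,"ty":0,"tz":0,"ax":0,"ay":0,"az":0},{"gripper":0.6,"tx":-0.5,"ty":0,"tz":0,"ax":0,"ay":0,"az":0}]'

```text
t: 9.42
eef_pos: [0.6308, -0.2682, 0.2872]
ee_rot: [-1.828, 1.568, -0.328]
force: [1.0, -0.3, 0.1]
width: 0.0524
```

```bash
python3 -c "
from h import *
plan(.6265,.293,.12,1.39)
im=optics.grab_frame('side');cv2.imwrite('pics/s6.png',im[240:480,260:600,::-1].repeat(2,0).repeat(2,1))"
```

```text
t 9.42 q6 -1.52 jaw now 1.5 w 0.0524 F [ 1.02 -0.34  0.1 ]
turn units [ 1.05 -0.01  0.03]
pos gp [ 0.6308 -0.2682  0.1282] shift units after turn [ 0.33  4.21 22.05]
```

View pics/s6.png

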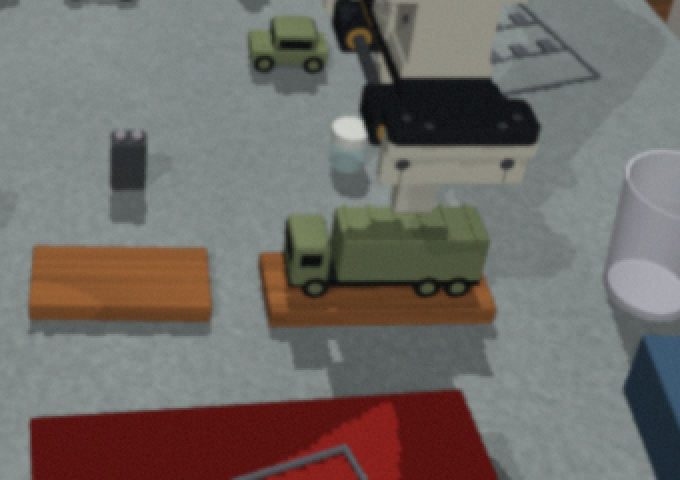

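Call:
play_rows --steps '[{"gripper":0.6,"tx":0,"ty":0,"tz":0,"ax":0.53,"ay":0,"az":0},{"gripper":0.6,"tx":0,"ty":0,"tz":0,"ax":0.52,"ay":0,"az":0},{"gripper":0.6,"tx":0,"ty":0.19,"tz":0.95,"ax":0,"ay":0,"az":0},{"gripper":0.6,"tx":0,"ty":0.19,"tz":0.95,"ax":0,"ay":0,"az":0},{"gripper":0.6,"tx":0,"ty":0.19,"tz":0.95,"ax":0,"ay":0,"az":0},{"gripper":0.6,"tx":0,"ty":0.19,"tz":0.95,"ax":0,"ay":0,"az":0},{"gripper":0.6,"tx":0,"ty":0.19,"tz":0.95,"ax":0,"ay":0,"az":0},{"gripper":0.6,"tx":0,"ty":0.19,"tz":0.95,"ax":0,"ay":0,"az":0},{"gripper":0.6,"tx":0,"ty":0.19,"tz":0.95,"ax":0,"ay":0,"az":0},{"gripper":0.6,"tx":0,"ty":0.19,"tz":0.95,"ax":0,"ay":0,"az":0},{"gripper":0.6,"tx":0,"ty":0.19,"tz":0.95,"ax":0,"ay":0,"az":0},{"gripper":0.6,"tx":0,"ty":0.19,"tz":0.95,"ax":0,"ay":0,"az":0},{"gripper":0.6,"tx":0,"ty":0.19,"tz":0.95,"ax":0,"ay":0,"az":0},{"gripper":0.6,"tx":0,"ty":0.19,"tz":0.95,"ax":0,"ay":0,"az":0},{"gripper":0.6,"tx":0,"ty":0.19,"tz":0.95,"ax":0,"ay":0,"az":0},{"gripper":0.6,"tx":0,"ty":0.19,"tz":0.95,"ax":0,"ay":0,"az":0},{"gripper":0.6,"tx":0,"ty":0.19,"tz":0.95,"ax":0,"ay":0,"az":0},{"gripper":0.6,"tx":0,"ty":0.19,"tz":0.95,"ax":0,"ay":0,"az":0},{"gripper":0.6,"tx":0,"ty":0.19,"tz":0.95,"ax":0,"ay":0,"az":0}]'

```text
t: 11.05
eef_pos: [0.6233, 0.1448, 0.2845]
ee_rot: [1.486, 1.571, 2.876]
force: [0.1, 0.5, 0.2]
width: 0.0525
```

```bash
cat > chk.py <<'E'
import sys
from h import *
k,x,y,tag=sys.argv[1],float(sys.argv[2]),float(sys.argv[3]),sys.argv[4]
im={n:optics.grab_frame(n) for n in('top','side')}
M={}
for n in im:
    t=proj(n,[[x,y,.035]])[0]
    for r in finder.silhouettes(k,n):
        e=r['extent']; d=np.hypot((e[0]+e[2])/2-t[0],(e[1]+e[3])/2-t[1])
        if d<25:M[n]=r['pixels'];break
    v=im[n][:,:,::-1].copy()
    if n in M:
        c,_=cv2.findContours(M[n].astype(np.uint8),0,1);cv2.drawContours(v,c,-1,(255,0,255),1)
        p,f=fit({n:M[n]},DIM[k],.015,(x,y));print(n,p.round(4),round(f,3))
        c,_=cv2.findContours(boxmask(n,*p,DIM[k],.015).astype(np.uint8),0,1);cv2.drawContours(v,c,-1,(0,255,255),1)
    i,j=int(t[1]),int(t[0]);w=v[max(0,i-60):i+60,max(0,j-90):j+90]
    cv2.imwrite(f'pics/{tag}_{n}.png',cv2.resize(w,None,fx=3.5,fy=3.5,interpolation=cv2.INTER_NEAREST))
if len(M)==2: p,f=fit(M,DIM[k],.015,(x,y));print('both',p.round(4),round(f,3))
E
python3 chk.py lorry_mid .6304 -.268 c1; python3 -c "
from h import *
plan(.6265,.293,.12,1.39)"
```

```text
top [ 0.6315 -0.2677  3.0282] 0.142
side [ 0.6319 -0.2646  3.0659] 0.116
both [ 0.6321 -0.2679  3.0556] 0.292
t 11.25 q6 -2.28 jaw now 1.391 w 0.0525 F [ 0.42  0.14 -0.44]
turn units [ 0.01 -0.   -0.  ]
pos gp [0.6234 0.1443 0.1252] shift units after turn [0.21 0.95 5.87]
```

View pics/c1_top.png

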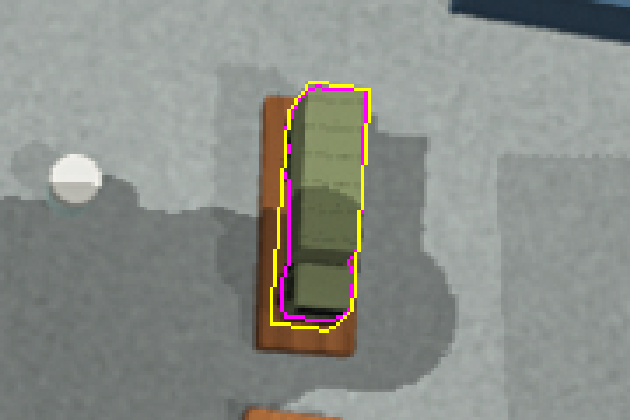

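View pics/c1_side.png

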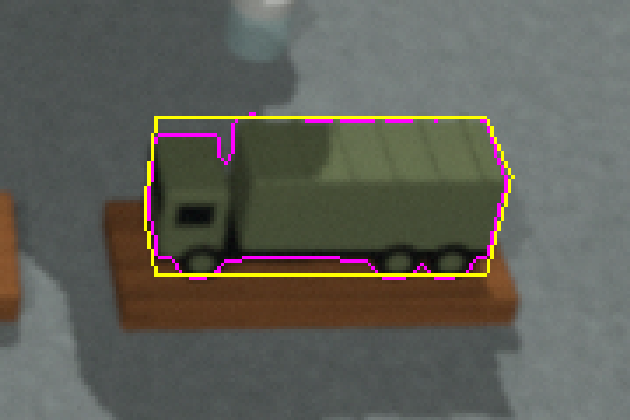

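Call:
play_rows --steps '[{"gripper":0.6,"tx":0,"ty":0.15,"tz":0.9,"ax":0,"ay":0,"az":0},{"gripper":0.6,"tx":0,"ty":0.15,"tz":0.9,"ax":0,"ay":0,"az":0},{"gripper":0.6,"tx":0,"ty":0.15,"tz":0.9,"ax":0,"ay":0,"az":0},{"gripper":0.6,"tx":0,"ty":0.15,"tz":0.9,"ax":0,"ay":0,"az":0},{"gripper":0.6,"tx":0,"ty":0.15,"tz":0.9,"ax":0,"ay":0,"az":0},{"gripper":0.6,"tx":0,"ty":0.15,"tz":0.9,"ax":0,"ay":0,"az":0},{"gripper":0.6,"tx":0.1,"ty":0.05,"tz":0.45,"ax":0,"ay":0,"az":0},{"gripper":0.6,"tx":0,"ty":0,"tz":0,"ax":0,"ay":0,"az":0},{"gripper":0.6,"tx":0,"ty":0,"tz":0,"ax":0,"ay":0,"az":0}]'

```text
t: 12.0
eef_pos: [0.6265, 0.2912, 0.2813]
ee_rot: [2.369, 1.57, -2.524]
force: [0.5, -0.7, -0.7]
width: 0.0521
```

```bash
python3 -c "
from h import *
plan(.6265,.293,.028,1.39)
for n in('top','side'):
  im=optics.grab_frame(n);t=proj(n,[[.6265,.293,.02]])[0].astype(int);cv2.imwrite('pics/v_%s.png'%n,im[max(0,t[1]-100):t[1]+70,max(0,t[0]-120):t[0]+120,::-1].repeat(3,0).repeat(3,1))"
```

```text
t 12.0 q6 -2.47 jaw now 1.39 w 0.0521 F [ 0.46 -0.68 -0.67]
turn units [-0.   -0.01 -0.01]
pos gp [0.6265 0.2912 0.1223] shift units after turn [3.77 0.01 0.07]
```

View pics/v_side.png

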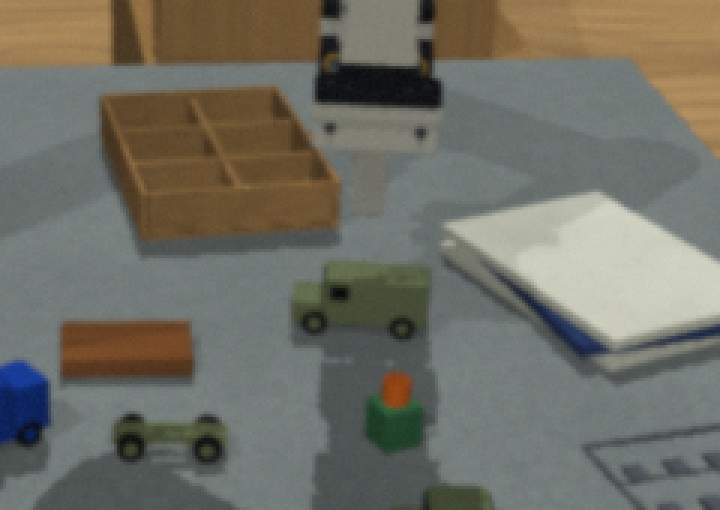

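View pics/v_top.png

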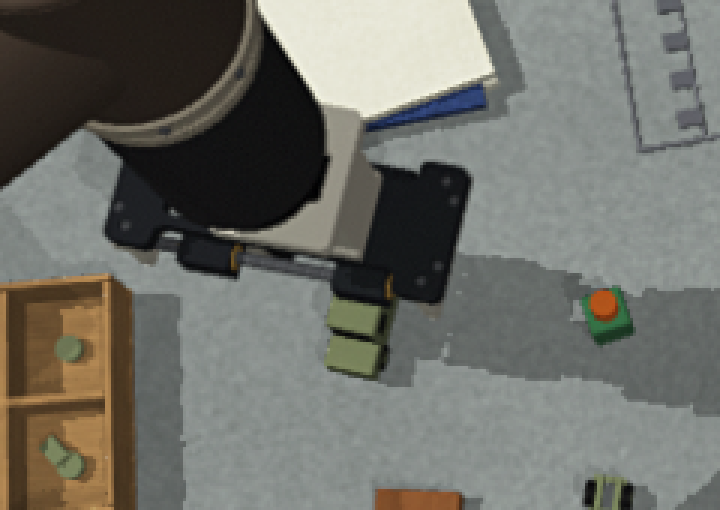

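Call:
play_rows --steps '[{"gripper":0.6,"tx":0.6,"ty":0,"tz":0.07,"ax":0,"ay":0,"az":0},{"gripper":0.6,"tx":0.9,"ty":0,"tz":0,"ax":0,"ay":0,"az":0},{"gripper":0.6,"tx":0.9,"ty":0,"tz":0,"ax":0,"ay":0,"az":0},{"gripper":0.6,"tx":0.8,"ty":0,"tz":0,"ax":0,"ay":0,"az":0},{"gripper":0.6,"tx":0.4,"ty":0,"tz":0,"ax":0,"ay":0,"az":0},{"gripper":0.6,"tx":0.15,"ty":0,"tz":0,"ax":0,"ay":0,"az":0},{"gripper":0.6,"tx":0,"ty":0,"tz":0,"ax":0,"ay":0,"az":0},{"gripper":0.3,"tx":0,"ty":0,"tz":0,"ax":0,"ay":0,"az":0},{"gripper":0.3,"tx":0,"ty":0,"tz":0,"ax":0,"ay":0,"az":0},{"gripper":0.3,"tx":0,"ty":0,"tz":0,"ax":0,"ay":0,"az":0},{"gripper":0.3,"tx":0,"ty":0,"tz":0,"ax":0,"ay":0,"az":0},{"gripper":0.3,"tx":0,"ty":0,"tz":0,"ax":0,"ay":0,"az":0},{"gripper":0.3,"tx":0,"ty":0,"tz":0,"ax":0,"ay":0,"az":0}]'

```text
t: 13.18
eef_pos: [0.6272, 0.2937, 0.1894]
ee_rot: [-0.899, 1.569, 0.491]
force: [-0.7, -1.4, 6.7]
width: 0.0342
```

```bash
python3 -c "
from h import *
plan(.6265,.293,.028,1.39)
n='side';im=optics.grab_frame(n);t=proj(n,[[.6265,.293,.02]])[0].astype(int);cv2.imwrite('pics/v2_%s.png'%n,im[max(0,t[1]-100):t[1]+70,max(0,t[0]-120):t[0]+120,::-1].repeat(3,0).repeat(3,1))"
```

```text
t 13.18 q6 -2.47 jaw now 1.39 w 0.0342 F [-0.71 -1.36  6.68]
turn units [0.   0.01 0.01]
pos gp [0.6272 0.2937 0.0304] shift units after turn [ 0.1   0.02 -0.03]
```

View pics/v2_side.png

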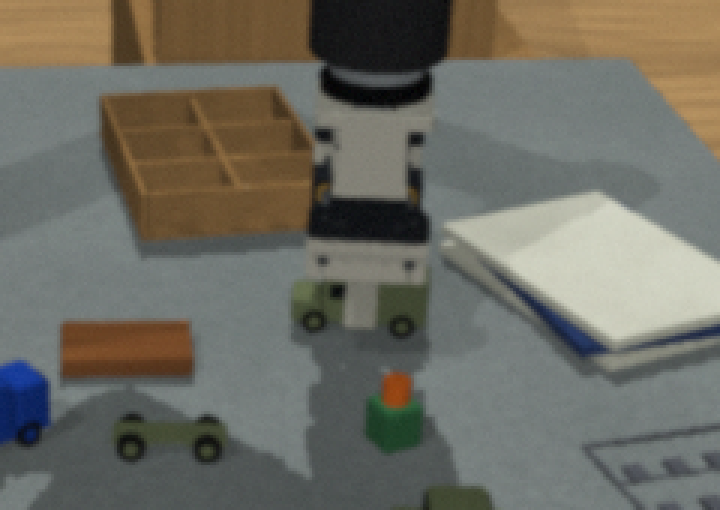

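Call:
play_rows --steps '[{"gripper":0.3,"tx":-0.3,"ty":0,"tz":0,"ax":0,"ay":0,"az":0},{"gripper":0.3,"tx":-0.7,"ty":0,"tz":0,"ax":0,"ay":0,"az":0},{"gripper":0.3,"tx":-0.8,"ty":0,"tz":0,"ax":0,"ay":0,"az":0},{"gripper":0.3,"tx":-0.8,"ty":0,"tz":0,"ax":-0.5,"ay":0,"az":0},{"gripper":0.3,"tx":-0.8,"ty":0,"tz":0,"ax":-0.45,"ay":0,"az":0},{"gripper":0.3,"tx":-0.4,"ty":0,"tz":0,"ax":0,"ay":0,"az":0},{"gripper":0.3,"tx":0,"ty":0,"tz":0,"ax":0,"ay":0,"az":0}]'

```text
t: 13.82
eef_pos: [0.6274, 0.294, 0.2863]
ee_rot: [-0.849, 1.566, 0.64]
force: [-0.4, 0.7, -1.1]
width: 0.034
```

```bash
python3 -c "
from h import *
plan(.4596,-.25,.12,1.489)"
```

```text
t 13.82 q6 -2.37 jaw now 1.488 w 0.034 F [-0.42  0.69 -1.13]
turn units [-0.01  0.03  0.03]
pos gp [0.6274 0.294  0.1273] shift units after turn [  0.29   4.91 -22.23]
```

Call:
play_rows --steps '[{"gripper":0.3,"tx":0,"ty":0.1,"tz":-0.45,"ax":0,"ay":0,"az":0},{"gripper":0.3,"tx":0,"ty":0.2,"tz":-0.9,"ax":0,"ay":0,"az":0},{"gripper":0.3,"tx":0,"ty":0.2,"tz":-0.9,"ax":0,"ay":0,"az":0},{"gripper":0.3,"tx":0,"ty":0.2,"tz":-0.9,"ax":0,"ay":0,"az":0},{"gripper":0.3,"tx":0,"ty":0.2,"tz":-0.9,"ax":0,"ay":0,"az":0},{"gripper":0.3,"tx":0,"ty":0.2,"tz":-0.9,"ax":0,"ay":0,"az":0},{"gripper":0.3,"tx":0,"ty":0.2,"tz":-0.9,"ax":0,"ay":0,"az":0},{"gripper":0.3,"tx":0,"ty":0.2,"tz":-0.9,"ax":0,"ay":0,"az":0},{"gripper":0.3,"tx":0,"ty":0.2,"tz":-0.9,"ax":0,"ay":0,"az":0},{"gripper":0.3,"tx":0,"ty":0.2,"tz":-0.9,"ax":0,"ay":0,"az":0},{"gripper":0.3,"tx":0,"ty":0.2,"tz":-0.9,"ax":0,"ay":0,"az":0},{"gripper":0.3,"tx":0,"ty":0.2,"tz":-0.9,"ax":0,"ay":0,"az":0},{"gripper":0.3,"tx":0,"ty":0.2,"tz":-0.9,"ax":0,"ay":0,"az":0},{"gripper":0.3,"tx":0,"ty":0.2,"tz":-0.9,"ax":0,"ay":0,"az":0},{"gripper":0.3,"tx":0,"ty":0.2,"tz":-0.9,"ax":0,"ay":0,"az":0},{"gripper":0.3,"tx":0,"ty":0.2,"tz":-0.9,"ax":0,"ay":0,"az":0},{"gripper":0.3,"tx":0,"ty":0.2,"tz":-0.9,"ax":0,"ay":0,"az":0},{"gripper":0.3,"tx":0,"ty":0.2,"tz":-0.9,"ax":0,"ay":0,"az":0},{"gripper":0.3,"tx":0,"ty":0.2,"tz":-0.9,"ax":0,"ay":0,"az":0},{"gripper":0.3,"tx":0,"ty":0.2,"tz":-0.9,"ax":0,"ay":0,"az":0}]'

```text
t: 15.48
eef_pos: [0.4924, -0.1371, 0.2817]
ee_rot: [1.587, 1.568, 3.075]
force: [0.3, -0.1, -1.7]
width: 0.034
```

Call:
play_rows --steps '[{"gripper":0.3,"tx":0,"ty":0.2,"tz":-0.9,"ax":0,"ay":0,"az":0},{"gripper":0.3,"tx":0,"ty":0.2,"tz":-0.9,"ax":0,"ay":0,"az":0},{"gripper":0.3,"tx":0,"ty":0.2,"tz":-0.9,"ax":0,"ay":0,"az":0},{"gripper":0.3,"tx":0,"ty":0.2,"tz":-0.9,"ax":0,"ay":0,"az":0},{"gripper":0.3,"tx":0,"ty":0.1,"tz":-0.7,"ax":0,"ay":0,"az":0},{"gripper":0.3,"tx":0,"ty":0.1,"tz":-0.4,"ax":0,"ay":0,"az":0},{"gripper":0.3,"tx":0,"ty":0,"tz":0,"ax":0,"ay":0,"az":0},{"gripper":0.3,"tx":0,"ty":0,"tz":0,"ax":0,"ay":0,"az":0}]'

```text
t: 16.15
eef_pos: [0.4587, -0.2511, 0.2822]
ee_rot: [1.333, 1.569, 2.82]
force: [0.0, 0.4, -0.0]
width: 0.034
```

```bash
python3 -c "
from h import *
plan(.4596,-.25,.045,1.489)
im=optics.grab_frame('side');cv2.imwrite('pics/s7.png',im[240:480,200:540,::-1].repeat(2,0).repeat(2,1))"
```

```text
t 16.15 q6 -1.53 jaw now 1.487 w 0.034 F [ 0.04  0.42 -0.04]
turn units [-0.02  0.   -0.02]
pos gp [ 0.4587 -0.2511  0.1232] shift units after turn [ 3.13 -0.03  0.05]
```

View pics/s7.png

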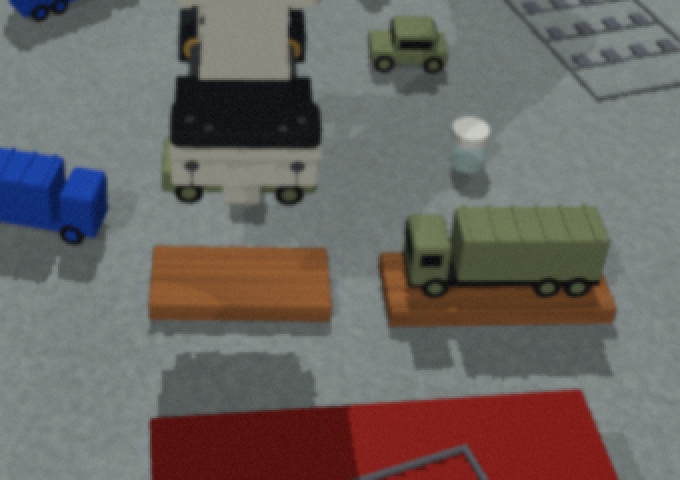

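Call:
play_rows --steps '[{"gripper":0.3,"tx":0.6,"ty":0,"tz":0.04,"ax":0,"ay":0,"az":0},{"gripper":0.3,"tx":0.8,"ty":0,"tz":0,"ax":0,"ay":0,"az":0},{"gripper":0.3,"tx":0.8,"ty":0,"tz":0,"ax":0,"ay":0,"az":0},{"gripper":0.3,"tx":0.5,"ty":0,"tz":0,"ax":0,"ay":0,"az":0},{"gripper":0.3,"tx":0.25,"ty":0,"tz":0,"ax":0,"ay":0,"az":0},{"gripper":0.3,"tx":0.1,"ty":0,"tz":0,"ax":0,"ay":0,"az":0},{"gripper":0.3,"tx":0.05,"ty":0,"tz":0,"ax":0,"ay":0,"az":0},{"gripper":0.3,"tx":0,"ty":0,"tz":0,"ax":0,"ay":0,"az":0},{"gripper":0.3,"tx":0,"ty":0,"tz":0,"ax":0,"ay":0,"az":0}]'

```text
t: 16.95
eef_pos: [0.46, -0.2498, 0.2064]
ee_rot: [-1.696, 1.569, -0.207]
force: [0.5, -0.7, -1.0]
width: 0.0341
```

```bash
python3 -c "
from h import *
plan(.4596,-.25,.0445,1.489)
im=optics.grab_frame('side');cv2.imwrite('pics/s8.png',im[240:480,200:540,::-1].repeat(2,0).repeat(2,1))"
```

```text
t 16.95 q6 -1.53 jaw now 1.49 w 0.0341 F [ 0.47 -0.67 -1.05]
turn units [ 0.01 -0.    0.01]
pos gp [ 0.46   -0.2498  0.0474] shift units after turn [ 0.12  0.01 -0.01]
```

View pics/s8.png

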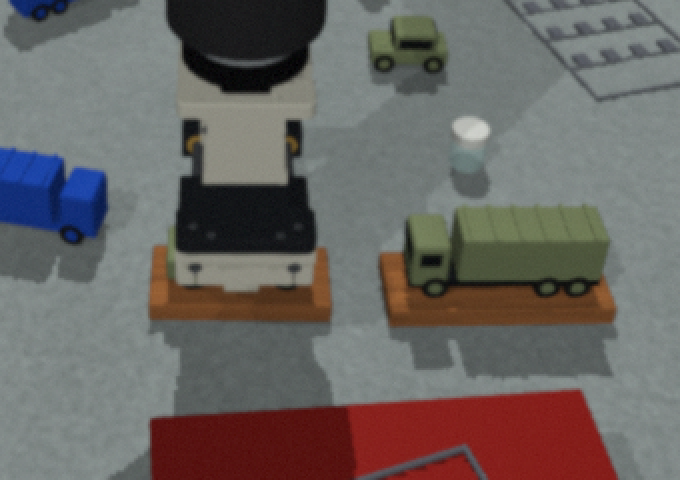

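Call:
play_rows --steps '[{"gripper":0.3,"tx":0.1,"ty":0,"tz":0,"ax":0,"ay":0,"az":0},{"gripper":0.3,"tx":0,"ty":0,"tz":0,"ax":0,"ay":0,"az":0},{"gripper":0.6,"tx":0,"ty":0,"tz":0,"ax":0,"ay":0,"az":0},{"gripper":0.6,"tx":0,"ty":0,"tz":0,"ax":0,"ay":0,"az":0},{"gripper":0.6,"tx":0,"ty":0,"tz":0,"ax":0,"ay":0,"az":0},{"gripper":0.6,"tx":0,"ty":0,"tz":0,"ax":0,"ay":0,"az":0},{"gripper":0.6,"tx":-0.3,"ty":0,"tz":0,"ax":0,"ay":0,"az":0},{"gripper":0.6,"tx":-0.8,"ty":0,"tz":0,"ax":0,"ay":0,"az":0},{"gripper":0.6,"tx":-0.8,"ty":0,"tz":0,"ax":0,"ay":0,"az":0},{"gripper":0.6,"tx":-0.8,"ty":0,"tz":0,"ax":0,"ay":0,"az":0},{"gripper":0.6,"tx":-0.4,"ty":0,"tz":0,"ax":0,"ay":0,"az":0}]'

```text
t: 17.92
eef_pos: [0.4601, -0.2501, 0.2834]
ee_rot: [-1.788, 1.568, -0.298]
force: [0.2, -0.5, 0.4]
width: 0.0525
```

```bash
python3 -c "
from h import *
plan(.627,.006,.12,1.471)"
```

```text
t 17.92 q6 -1.53 jaw now 1.49 w 0.0525 F [ 0.16 -0.47  0.42]
turn units [ 0.18 -0.01  0.03]
pos gp [ 0.4601 -0.2501  0.1244] shift units after turn [ 0.18 -5.62 10.86]
```

Call:
play_rows --steps '[{"gripper":0.6,"tx":0,"ty":0,"tz":0,"ax":0.18,"ay":0,"az":0},{"gripper":0.6,"tx":0,"ty":-0.43,"tz":0.83,"ax":0,"ay":0,"az":0},{"gripper":0.6,"tx":0,"ty":-0.43,"tz":0.83,"ax":0,"ay":0,"az":0},{"gripper":0.6,"tx":0,"ty":-0.43,"tz":0.83,"ax":0,"ay":0,"az":0},{"gripper":0.6,"tx":0,"ty":-0.43,"tz":0.83,"ax":0,"ay":0,"az":0},{"gripper":0.6,"tx":0,"ty":-0.43,"tz":0.83,"ax":0,"ay":0,"az":0},{"gripper":0.6,"tx":0,"ty":-0.43,"tz":0.83,"ax":0,"ay":0,"az":0},{"gripper":0.6,"tx":0,"ty":-0.43,"tz":0.83,"ax":0,"ay":0,"az":0},{"gripper":0.6,"tx":0,"ty":-0.43,"tz":0.83,"ax":0,"ay":0,"az":0},{"gripper":0.6,"tx":0,"ty":-0.43,"tz":0.83,"ax":0,"ay":0,"az":0},{"gripper":0.6,"tx":0,"ty":-0.43,"tz":0.83,"ax":0,"ay":0,"az":0},{"gripper":0.6,"tx":0,"ty":-0.43,"tz":0.83,"ax":0,"ay":0,"az":0},{"gripper":0.6,"tx":0,"ty":-0.43,"tz":0.83,"ax":0,"ay":0,"az":0},{"gripper":0.6,"tx":0,"ty":-0.43,"tz":0.83,"ax":0,"ay":0,"az":0},{"gripper":0.6,"tx":0,"ty":0,"tz":0,"ax":0,"ay":0,"az":0},{"gripper":0.6,"tx":0,"ty":0,"tz":0,"ax":0,"ay":0,"az":0}]'

```text
t: 19.25
eef_pos: [0.6258, 0.0054, 0.2794]
ee_rot: [1.852, 1.569, -2.96]
force: [-0.3, 0.2, -0.5]
width: 0.0523
```

```bash
python3 chk.py van_mid .4596 -.25 c2; python3 -c "
from h import *
plan(.627,.006,.025,1.471)
n='side';im=optics.grab_frame(n);t=proj(n,[[.627,.006,.02]])[0].astype(int);cv2.imwrite('pics/k_%s.png'%n,im[max(0,t[1]-100):t[1]+70,max(0,t[0]-120):t[0]+120,::-1].repeat(3,0).repeat(3,1))"
```

```text
top [ 0.46   -0.2503 -0.0986] 0.091
side [ 0.4582 -0.2453 -0.0747] 0.22
both [ 0.4598 -0.2497  3.0641] 0.319
t 19.45 q6 -1.99 jaw now 1.469 w 0.0526 F [-0.56  0.83 -0.07]
turn units [-0.02 -0.   -0.01]
pos gp [0.6251 0.0038 0.1213] shift units after turn [ 3.85 -0.07  0.1 ]
```

View pics/c2_side.png

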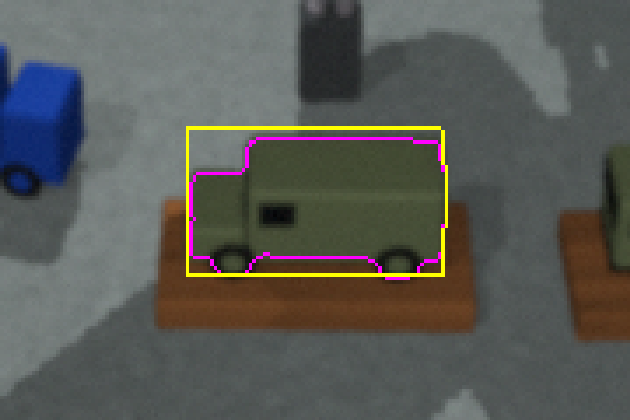

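View pics/k_side.png

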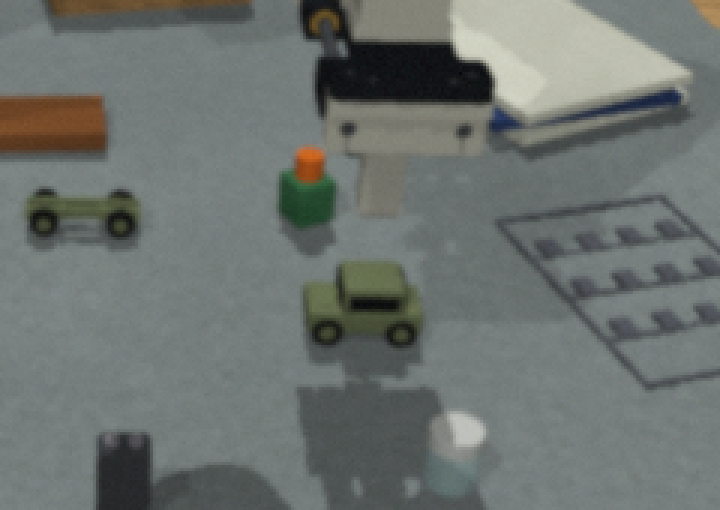

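Call:
play_rows --steps '[{"gripper":0.6,"tx":0.6,"ty":-0.06,"tz":0.08,"ax":0,"ay":0,"az":0},{"gripper":0.6,"tx":0.9,"ty":0,"tz":0,"ax":0,"ay":0,"az":0},{"gripper":0.6,"tx":0.9,"ty":0,"tz":0,"ax":0,"ay":0,"az":0},{"gripper":0.6,"tx":0.85,"ty":0,"tz":0,"ax":0,"ay":0,"az":0},{"gripper":0.6,"tx":0.4,"ty":0,"tz":0,"ax":0,"ay":0,"az":0},{"gripper":0.6,"tx":0.2,"ty":0,"tz":0,"ax":0,"ay":0,"az":0},{"gripper":0.6,"tx":0,"ty":0,"tz":0,"ax":0,"ay":0,"az":0},{"gripper":0.3,"tx":0,"ty":0,"tz":0,"ax":0,"ay":0,"az":0},{"gripper":0.3,"tx":0,"ty":0,"tz":0,"ax":0,"ay":0,"az":0},{"gripper":0.3,"tx":0,"ty":0,"tz":0,"ax":0,"ay":0,"az":0},{"gripper":0.3,"tx":0,"ty":0,"tz":0,"ax":0,"ay":0,"az":0},{"gripper":0.3,"tx":0,"ty":0,"tz":0,"ax":0,"ay":0,"az":0},{"gripper":0.3,"tx":0,"ty":0,"tz":0,"ax":0,"ay":0,"az":0}]'

```text
t: 20.58
eef_pos: [0.6277, 0.0065, 0.1856]
ee_rot: [-1.287, 1.569, 0.184]
force: [-2.0, 1.2, 6.7]
width: 0.034
```

```bash
python3 -c "
from h import *
plan(.627,.006,.025,1.471)
n='side';im=optics.grab_frame(n);t=proj(n,[[.627,.006,.02]])[0].astype(int);cv2.imwrite('pics/k2_%s.png'%n,im[max(0,t[1]-100):t[1]+70,max(0,t[0]-120):t[0]+120,::-1].repeat(3,0).repeat(3,1))"
```

```text
t 20.58 q6 -1.99 jaw now 1.471 w 0.034 F [-2.    1.23  6.73]
turn units [-0.    0.    0.02]
pos gp [0.6277 0.0065 0.0266] shift units after turn [ 0.06  0.03 -0.02]
```

View pics/k2_side.png

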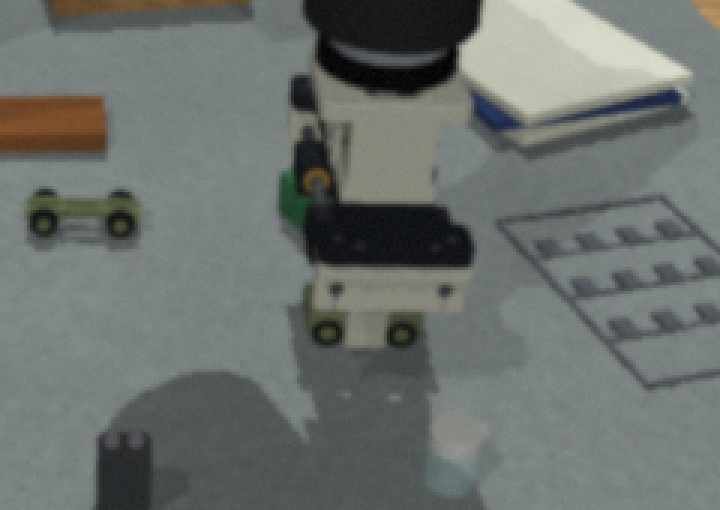

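Call:
play_rows --steps '[{"gripper":0.3,"tx":-0.3,"ty":0,"tz":0,"ax":0,"ay":0,"az":0},{"gripper":0.3,"tx":-0.7,"ty":0,"tz":0,"ax":0,"ay":0,"az":0},{"gripper":0.3,"tx":-0.8,"ty":0,"tz":0,"ax":0,"ay":0,"az":0},{"gripper":0.3,"tx":-0.8,"ty":0,"tz":0,"ax":-0.3,"ay":0,"az":0},{"gripper":0.3,"tx":-0.8,"ty":0,"tz":0,"ax":-0.32,"ay":0,"az":0},{"gripper":0.3,"tx":-0.4,"ty":0,"tz":0,"ax":0,"ay":0,"az":0},{"gripper":0.3,"tx":0,"ty":0,"tz":0,"ax":0,"ay":0,"az":0}]'

```text
t: 21.22
eef_pos: [0.628, 0.0065, 0.2823]
ee_rot: [-1.302, 1.566, 0.233]
force: [-0.0, 0.2, -1.4]
width: 0.0337
```

```bash
python3 -c "
from h import *
plan(.4577,.2555,.12,1.536)
im=optics.grab_frame('side');cv2.imwrite('pics/s9.png',im[100:340,240:580,::-1].repeat(2,0).repeat(2,1))"
```

```text
t 21.22 q6 -1.93 jaw now 1.535 w 0.0337 F [-0.01  0.16 -1.37]
turn units [-0.01  0.01  0.04]
pos gp [0.628  0.0065 0.1233] shift units after turn [0.13 7.15 9.72]
```

View pics/s9.png

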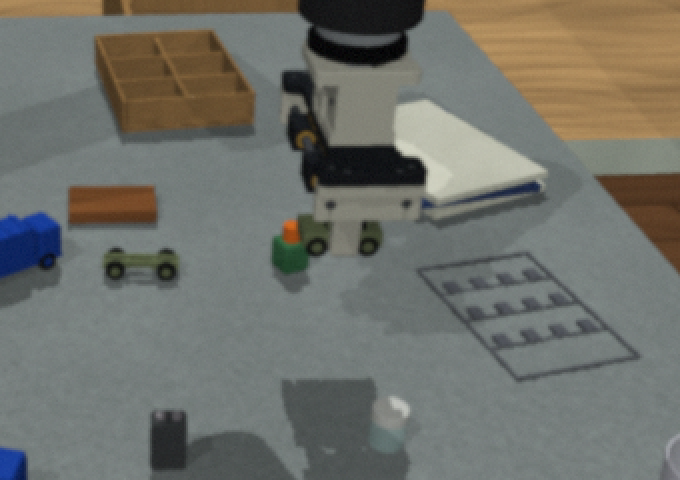

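Call:
play_rows --steps '[{"gripper":0.3,"tx":0,"ty":0.25,"tz":0.34,"ax":0,"ay":0,"az":0},{"gripper":0.3,"tx":0,"ty":0.5,"tz":0.68,"ax":0,"ay":0,"az":0},{"gripper":0.3,"tx":0,"ty":0.5,"tz":0.68,"ax":0,"ay":0,"az":0},{"gripper":0.3,"tx":0,"ty":0.5,"tz":0.68,"ax":0,"ay":0,"az":0},{"gripper":0.3,"tx":0,"ty":0.5,"tz":0.68,"ax":0,"ay":0,"az":0},{"gripper":0.3,"tx":0,"ty":0.5,"tz":0.68,"ax":0,"ay":0,"az":0},{"gripper":0.3,"tx":0,"ty":0.5,"tz":0.68,"ax":0,"ay":0,"az":0},{"gripper":0.3,"tx":0,"ty":0.5,"tz":0.68,"ax":0,"ay":0,"az":0},{"gripper":0.3,"tx":0,"ty":0.5,"tz":0.68,"ax":0,"ay":0,"az":0},{"gripper":0.3,"tx":0,"ty":0.5,"tz":0.68,"ax":0,"ay":0,"az":0},{"gripper":0.3,"tx":0,"ty":0.5,"tz":0.68,"ax":0,"ay":0,"az":0},{"gripper":0.3,"tx":0,"ty":0.5,"tz":0.68,"ax":0,"ay":0,"az":0},{"gripper":0.3,"tx":0,"ty":0.5,"tz":0.68,"ax":0,"ay":0,"az":0},{"gripper":0.3,"tx":0,"ty":0.5,"tz":0.68,"ax":0,"ay":0,"az":0},{"gripper":0.3,"tx":0,"ty":0.4,"tz":0.54,"ax":0,"ay":0,"az":0},{"gripper":0.3,"tx":0,"ty":0,"tz":0,"ax":0,"ay":0,"az":0},{"gripper":0.3,"tx":0,"ty":0,"tz":0,"ax":0,"ay":0,"az":0}]'

```text
t: 22.68
eef_pos: [0.4563, 0.2559, 0.2782]
ee_rot: [2.363, 1.569, -2.383]
force: [0.2, -0.2, -1.5]
width: 0.0337
```

```bash
python3 -c "
from h import *
plan(.4577,.2555,.041,1.536)
im=optics.grab_frame('side');cv2.imwrite('pics/s10.png',im[100:340,200:480,::-1].repeat(2,0).repeat(2,1))"
```

```text
t 22.68 q6 -2.49 jaw now 1.537 w 0.0337 F [ 0.22 -0.18 -1.55]
turn units [ 0.01 -0.02 -0.01]
pos gp [0.4563 0.2559 0.1192] shift units after turn [ 3.13 -0.06 -0.02]
```

View pics/s10.png

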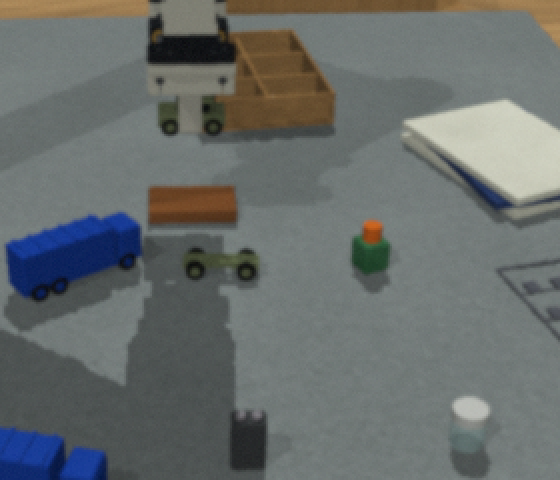

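Call:
play_rows --steps '[{"gripper":0.3,"tx":0.6,"ty":-0.05,"tz":0,"ax":0,"ay":0,"az":0},{"gripper":0.3,"tx":0.8,"ty":0,"tz":0,"ax":0,"ay":0,"az":0},{"gripper":0.3,"tx":0.8,"ty":0,"tz":0,"ax":0,"ay":0,"az":0},{"gripper":0.3,"tx":0.5,"ty":0,"tz":0,"ax":0,"ay":0,"az":0},{"gripper":0.3,"tx":0.25,"ty":0,"tz":0,"ax":0,"ay":0,"az":0},{"gripper":0.3,"tx":0.1,"ty":0,"tz":0,"ax":0,"ay":0,"az":0},{"gripper":0.3,"tx":0.05,"ty":0,"tz":0,"ax":0,"ay":0,"az":0},{"gripper":0.3,"tx":0,"ty":0,"tz":0,"ax":0,"ay":0,"az":0},{"gripper":0.3,"tx":0,"ty":0,"tz":0,"ax":0,"ay":0,"az":0}]'

```text
t: 23.48
eef_pos: [0.4589, 0.2556, 0.2026]
ee_rot: [-0.745, 1.57, 0.79]
force: [-0.5, 0.2, -0.7]
width: 0.0337
```

```bash
python3 -c "
from h import *
plan(.4577,.2555,.0405,1.536)
im=optics.grab_frame('side');cv2.imwrite('pics/s11.png',im[100:340,200:480,::-1].repeat(2,0).repeat(2,1))"
```

```text
t 23.48 q6 -2.49 jaw now 1.535 w 0.0337 F [-0.49  0.22 -0.66]
turn units [-0.01  0.01  0.01]
pos gp [0.4589 0.2556 0.0436] shift units after turn [ 0.12  0.05 -0.  ]
```

View pics/s11.png

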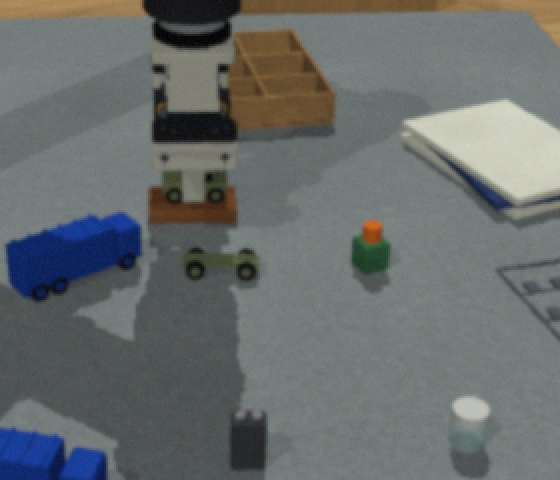

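Release, lift and back away towards the right so both cameras see everything.

Call:
play_rows --steps '[{"gripper":0.3,"tx":0.11,"ty":0.04,"tz":0,"ax":0,"ay":0,"az":0},{"gripper":0.3,"tx":0,"ty":0,"tz":0,"ax":0,"ay":0,"az":0},{"gripper":0.6,"tx":0,"ty":0,"tz":0,"ax":0,"ay":0,"az":0},{"gripper":0.6,"tx":0,"ty":0,"tz":0,"ax":0,"ay":0,"az":0},{"gripper":0.6,"tx":0,"ty":0,"tz":0,"ax":0,"ay":0,"az":0},{"gripper":0.6,"tx":0,"ty":0,"tz":0,"ax":0,"ay":0,"az":0},{"gripper":0.6,"tx":-0.3,"ty":0,"tz":0,"ax":0,"ay":0,"az":0},{"gripper":0.6,"tx":-0.8,"ty":0,"tz":0,"ax":0,"ay":0,"az":0},{"gripper":0.6,"tx":-0.8,"ty":0,"tz":0,"ax":0,"ay":0,"az":0},{"gripper":0.6,"tx":-0.8,"ty":0,"tz":0,"ax":0,"ay":0,"az":0},{"gripper":0.6,"tx":-0.8,"ty":0,"tz":-0.3,"ax":0,"ay":0,"az":0},{"gripper":0.6,"tx":-0.8,"ty":-0.2,"tz":-0.8,"ax":0,"ay":0,"az":0},{"gripper":0.6,"tx":-0.6,"ty":-0.2,"tz":-0.8,"ax":0,"ay":0,"az":0},{"gripper":0.6,"tx":0,"ty":-0.2,"tz":-0.8,"ax":0,"ay":0,"az":0},{"gripper":0.6,"tx":0,"ty":-0.2,"tz":-0.8,"ax":0,"ay":0,"az":0},{"gripper":0.6,"tx":0,"ty":-0.2,"tz":-0.8,"ax":0,"ay":0,"az":0},{"gripper":0.6,"tx":0,"ty":-0.2,"tz":-0.8,"ax":0,"ay":0,"az":0},{"gripper":0.6,"tx":0,"ty":-0.2,"tz":-0.8,"ax":0,"ay":0,"az":0},{"gripper":0.6,"tx":0,"ty":-0.2,"tz":-0.8,"ax":0,"ay":0,"az":0},{"gripper":0.6,"tx":0,"ty":0,"tz":-0.4,"ax":0,"ay":0,"az":0}]'

```text
t: 25.2
eef_pos: [0.4914, 0.075, 0.3221]
ee_rot: [-2.043, 1.571, -0.509]
force: [-0.7, -0.3, -0.3]
width: 0.0526
```

```bash
python3 chk.py car_mid .4577 .2555 c3; python3 -c "
from h import *
for n in('top','side'):
  im=optics.grab_frame(n);cv2.imwrite('pics/f_%s.png'%n,im[:,:,::-1])
print(telemetry.get_state()['t'])"
```

```text
top [0.4533 0.2498 2.671 ] 0.465
side [0.4589 0.2548 3.0734] 0.232
both [ 0.4589  0.2547 -0.0709] 0.715
25.5
```

View pics/f_top.png

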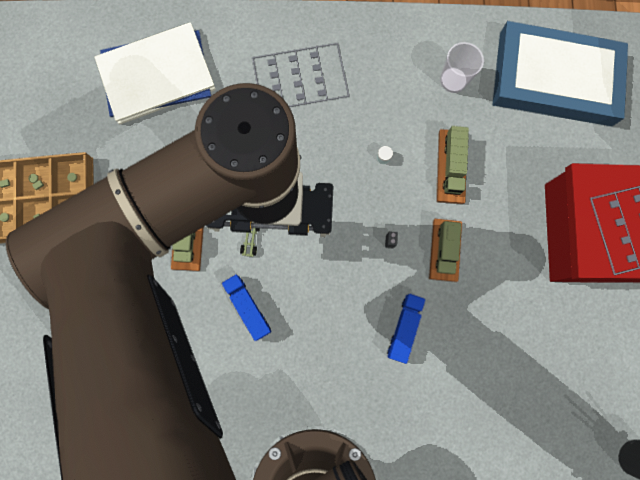

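View pics/f_side.png

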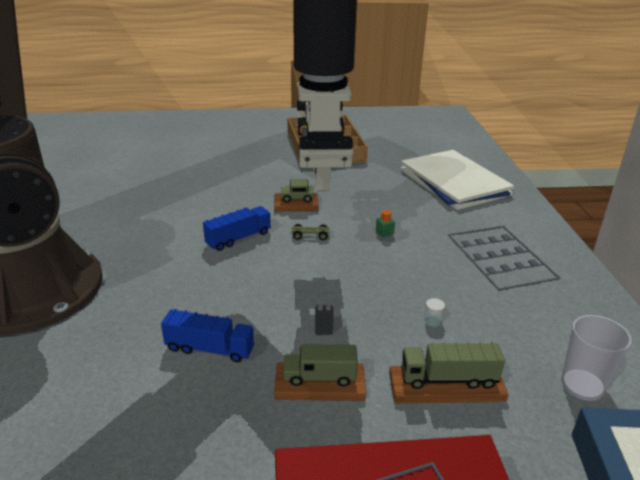

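View pics/c3_side.png

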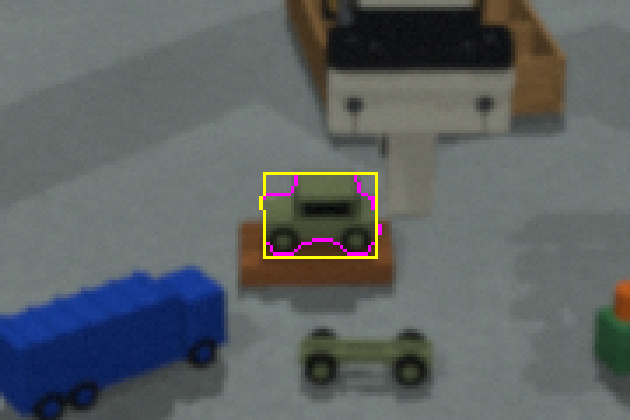

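Call:
play_rows --steps '[{"gripper":0.6,"tx":0,"ty":0,"tz":-0.9,"ax":0,"ay":0,"az":0},{"gripper":0.6,"tx":0,"ty":0,"tz":-0.9,"ax":0,"ay":0,"az":0},{"gripper":0.6,"tx":0,"ty":0,"tz":-0.9,"ax":0,"ay":0,"az":0},{"gripper":0.6,"tx":0,"ty":0,"tz":-0.9,"ax":0,"ay":0,"az":0},{"gripper":0.6,"tx":0,"ty":0,"tz":-0.9,"ax":0,"ay":0,"az":0},{"gripper":0.6,"tx":0,"ty":0,"tz":-0.9,"ax":0,"ay":0,"az":0},{"gripper":0.6,"tx":0,"ty":0,"tz":-0.9,"ax":0,"ay":0,"az":0},{"gripper":0.6,"tx":0,"ty":0,"tz":0,"ax":0,"ay":0,"az":0}]'

```text
t: 26.17
eef_pos: [0.4854, -0.0823, 0.3216]
ee_rot: [2.157, 1.57, -2.592]
force: [0.4, 1.1, -0.1]
width: 0.0526
```

```bash
python3 chk.py car_mid .4577 .2555 c4;python3 chk.py lorry_mid .6304 -.268 c5;python3 chk.py van_mid .4596 -.25 c6
```

```text
top [0.449  0.2727 1.042 ] 0.955
side [0.4511 0.2662 1.2943] 0.392
both [0.4507 0.2663 1.2945] 1.359
top [ 0.6336 -0.2762  2.8773] 0.353
side [ 0.6328 -0.2647 -0.0756] 0.137
both [ 0.6309 -0.2666 -0.0783] 0.539
top [ 0.4605 -0.2487  2.9962] 0.141
side [ 0.4594 -0.2474 -0.0772] 0.212
both [ 0.4591 -0.2486 -0.1448] 0.361
```

View pics/c4_top.png

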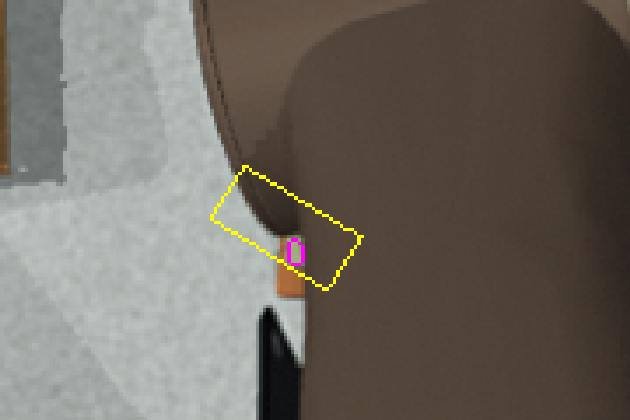

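Call:
play_rows --steps '[{"gripper":0.6,"tx":0,"ty":0,"tz":-0.9,"ax":0,"ay":0,"az":0},{"gripper":0.6,"tx":0,"ty":0,"tz":-0.9,"ax":0,"ay":0,"az":0},{"gripper":0.6,"tx":0,"ty":0,"tz":-0.9,"ax":0,"ay":0,"az":0},{"gripper":0.6,"tx":0,"ty":0,"tz":-0.9,"ax":0,"ay":0,"az":0},{"gripper":0.6,"tx":0,"ty":0,"tz":-0.9,"ax":0,"ay":0,"az":0},{"gripper":0.6,"tx":0,"ty":0,"tz":-0.9,"ax":0,"ay":0,"az":0},{"gripper":0.6,"tx":0,"ty":0,"tz":-0.9,"ax":0,"ay":0,"az":0},{"gripper":0.6,"tx":0,"ty":0,"tz":-0.9,"ax":0,"ay":0,"az":0},{"gripper":0.6,"tx":0,"ty":0,"tz":-0.9,"ax":0,"ay":0,"az":0},{"gripper":0.6,"tx":0,"ty":0,"tz":-0.9,"ax":0,"ay":0,"az":0},{"gripper":0.6,"tx":0,"ty":0,"tz":0,"ax":0,"ay":0,"az":0}]'

```text
t: 27.68
eef_pos: [0.4776, -0.3083, 0.3214]
ee_rot: [2.534, 1.57, -2.216]
force: [0.2, 0.2, 0.1]
width: 0.0527
```

```bash
python3 chk.py car_mid .4577 .2555 c7
```

```text
top [0.459  0.253  0.0384] 0.22
side [0.4558 0.2503 1.1207] 0.376
both [ 0.4567  0.255  -0.049 ] 0.625
```

View pics/c7_top.png

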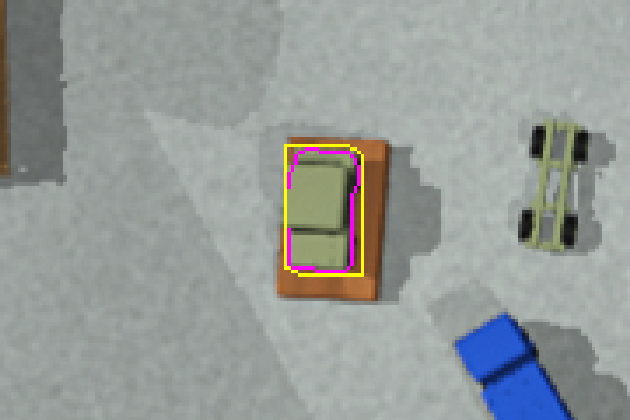

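View pics/c7_side.png

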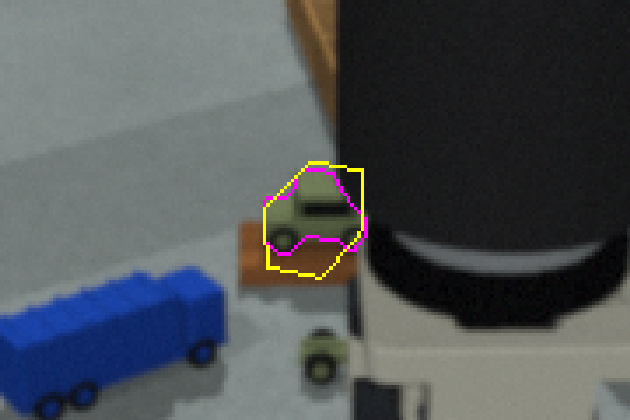

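```bash
python3 -c "
from station import job_done
print(job_done())"
```

```text
the job is handed in; nothing more can be done
None
```

I put the car on the shortest plinth, the van on the middle one and the lorry on the longest. Each stands on its wheels and has been let go. I handed the job in at about 28 s, with the gripper raised clear of everything; no verdict was reported.

Last camera checks against the measured plinth poses:

| Model | Offset from plinth centre | Long-axis angle error | Limit |
|---|---|---|---|
| Car | about 1.5 mm | up to 0.07 rad | 12 mm, 0.2 rad |
| Van | within 1–2 mm | about 0.02 rad | 12 mm, 0.2 rad |
| Lorry | about 2 mm | about 0.05 rad | 12 mm, 0.2 rad |

- **Disagreeing checks:** several fits came out wrong because the arm hid part of the model: both cameras at different moments for the car, and the top camera in the last lorry check. I set those aside and used the unobstructed views. In those, the two cameras put the van and the lorry 3 to 5 mm apart across the plinth. They also disagreed a little on the car's angle.
- **Left in place:** I saw no movement of the chassis, glue bottle, paint pot, battery or blue lorries in the pictures. I judged this by eye and did not measure it.

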